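Put the extension bar away and shut the socket case

TASK

Put the socket set away: lift the extension bar off the sloping drain rack, lay it in the long recess of the open case with its thick end in the wide end of the recess, and press it down until it snaps home in its clips. Not every socket in the case is snapped in: check all four and press home those that only lie on their clips, with firm finger pressure, not a blow or a ram, until nothing stands above the rim. Only then close the lid gently all the way down, never using it to force a part in, and leave everything else on the bench where it stands.

Things in the scene. Friction and masses are not known exactly. Their poses are not given: they have to be found in the camera images.
- case: Green steel socket-set case, black insert, white clips, fixed. 180 (x) x 280 (y) x 45 mm to the rim, walls 4 mm. Origin: centre of its underside; x to the hinge side, y along the hinge, z up. Insert deck 30 mm up; clip lips reach 38 mm (recess) and 41 mm (pockets). Pocket centres: x = 40, y = -99, -33, 33, 99 mm. Long recess along y at x = -45 mm.
- recess (a point): Centre of the long recess, 29 mm above the bench: where the bar's origin lies when home. Axes as the case. The bar lies along y, its thick end in the 29 mm wide pocket at +y; the -y end pocket is 20 mm wide. About 4 mm play lengthwise each way. A finger well here (68 mm along y, 76 mm across, floor 8 mm above the bench) lets fingers hold the bar at mid-length.
- recess_clip (a point): Between the lips of the clip in the wide half of the recess, at the bar's home axis height, y = +50 mm; the other clip is at y = -50 mm. A bar laid on the clips lies 12 mm too high; some 12 N in all (8 to 16 N) straight down snaps it home on a solid cradle.
- bar: Chromed extension bar, loose, 200 mm long, 0.22 to 0.35 kg. Origin mid-length on the axis; own x along it. Thick end 24 mm diameter, x = -100 to -70 mm; shank 16 mm diameter to x = +85; 12.7 mm square drive to +100. Starts in one of the rack's two notches, thick end low, axis rising 0.56 rad (32 degrees) above level, away from the robot.
- bar_big (a point): Middle of the bar's thick end, on its axis, 85 mm from the bar's origin.
- rack: Blue drain rack over a steel pan (250 x 160 x 22 mm), fixed. Origin: centre of the pan's underside; x points up the slope, z up. Notches at y = -42 and +42 mm hold two round tools sloping 0.56 rad, their mid-length 115 mm up at x = 0. A tool is free of the rack from 40 mm below to 45 mm above mid-length; low end against a stop plate; notch cheeks rise 8 mm past its axis.
- drift: Brass drift, round, 16 mm diameter, 200 mm long with one tapered end, lying in the rack's other notch. Origin mid-length on the axis. Leave it there.
- socket0: Chromed socket, lying, loose, in one of four pockets: 22 mm diameter, 38 mm long, 80 g. Origin: its centre; own x along its axis, parallel to the case's x. Home: centre 31 mm above the bench. On top of its clip: centre 45 mm. Some 9 N (6 to 13 N) straight down on its middle snaps it home on a solid seat. Two of the four start proud; which, and where, varies.
- socket1: Chromed socket, lying, loose, in one of four pockets: 22 mm diameter, 38 mm long, 80 g. Origin: its centre; own x along its axis, parallel to the case's x. Home: centre 31 mm above the bench. On top of its clip: centre 45 mm. Some 9 N (6 to 13 N) straight down on its middle snaps it home on a solid seat. Two of the four start proud; which, and where, varies.
- socket2: Chromed socket, lying, loose, in one of four pockets: 22 mm diameter, 38 mm long, 80 g. Origin: its centre; own x along its axis, parallel to the case's x. Home: centre 31 mm above the bench. On top of its clip: centre 45 mm. Some 9 N (6 to 13 N) straight down on its middle snaps it home on a solid seat. Two of the four start proud; which, and where, varies.
- socket3: Chromed socket, lying, loose, in one of four pockets: 22 mm diameter, 38 mm long, 80 g. Origin: its centre; own x along its axis, parallel to the case's x. Home: centre 31 mm above the bench. On top of its clip: centre 45 mm. Some 9 N (6 to 13 N) straight down on its middle snaps it home on a solid seat. Two of the four start proud; which, and where, varies.
- lid (a joint): Lid angle, rad: 0 shut, 1.57 upright, at most 1.95. Stiff hinge (0.38 N m): it stays where left and must be pushed all the way down. Lid flat, 184 mm from hinge line to edge, 284 mm wide, 6 mm thick, 0.3 kg; ribs 2 mm high outside; a thumb lip 70 mm wide carries on 6 mm past the edge. Open, its outer face looks away from the robot; shut, up.
- lid_edge (a point): Middle of the lid's front edge on its outer face, 184 mm from the hinge line (the top of the open lid).
- lid_hinge (a point): Middle of the hinge line, 45 mm above the bench, at the case's far rim; axes as the case.
- piston: Aluminium engine piston, 80 mm diameter, 66 mm high, standing. Origin under its centre. A bystander.
- oil_filter: Blue oil filter can, 76 mm diameter, 92 mm high, standing. Origin under its centre. A bystander.
- pliers: Pliers with yellow handles, lying, 160 mm long. Origin at the joint. A bystander.
- gear: Dark steel timing gear, 84 mm diameter, 18 mm high, lying. Origin under its centre. A bystander.
- spray: Spray can with a red cap, 50 mm diameter, 125 mm high, standing. Origin under its centre. A bystander.
- plug: Spark plug, lying, about 77 mm long, 21 mm across. Origin under its hexagon. A bystander.

How it is judged:
By the outcome, as a careful person would: the job done as asked, in the order asked, and still so for the second after the job is handed in, with the robot touching nothing.
It also fails if it takes over 72 s, if anything falls off the work surface, if the arm or the gripper's body presses on something with over 40 N, if the wrist force passes 120 N, or if a joint passes its speed limit or range.

ROBOT

A 6-joint arm with a two-finger parallel gripper is mounted at the origin on the work surface. World frame = base frame: x ahead of the robot, y to its left, z up, the work surface at z = 0. Lengths are in m, angles in degrees, forces in N, time in s.
With the tool pointing down it reaches from about 0.4 to 0.825 m from the base axis. Payload 7 kg.
Tool frame: the origin (TCP) lies at the very end of the fingers, on their centre line; the grasp point (between the pads) lies 19 mm behind it; x points along the fingers, y is the direction in which the jaws open and shut, and the axes are right-handed (so a half turn about x gives the same grasp; the last joint's range is limited). The gripper opens to 88 mm and grips with 3 to 60 N. Pads are 19 mm wide; open, the fingers measure 130 mm over their backs; the gripper's body (78 mm by 193 mm) begins 47 mm behind the grasp point.
Start: joints at [88.241, 20.546, 0.682, 0, -70.136, -16.507], TCP at [0.212, 0.641, 0.196] pointing down, gripper open.
Joint ranges: [-176.03, 176.03], [-82.01, 121.73], [-58.28, 71.71], [-173.87, 95.51], [-174.79, -0.11], [-173.66, 173.66]. Speed limits (degrees/s): [136.94, 136.94, 172.46, 180, 180, 180].

INTERFACE

Orientations are given as [roll, pitch, yaw] about the fixed x, y, z axes, in that order (R = Rz(yaw) Ry(pitch) Rx(roll)).
In Python, from plant import monitor, eyes, ticket gives the robot as it stands. The module is installed in compiled form; this text tells all that it offers.
- The arm moves only by the shell command python3 -m crank 'ROWS'. ROWS is JSON, a list of rows, each an object with "linear": the shift along the world's x, y, z in units of 60 mm (1.0 is 60 mm), a list of three; "rot": the turn, a rotation vector about the world's x, y, z in units of 5 degrees (1.0 is 5 degrees), a list of three; "hand": the opening, from 0 (shut) to 1 (fully open). In form: [{"linear": [tx, ty, tz], "rot": [ax, ay, az], "hand": hand}, ...]. A call has 1 to 20 rows; each row shifts and turns the pose as measured when the row begins; what a row does not reach is not made up. A row lasts 1/8 s, in which the tool goes at most 62.5 mm and 10.7 degrees, less where a joint would pass 70% of its speed; a pose out of reach is approached as far as the arm can. A call is refused whole if a number of a shift passes 1 or a number of a turn 1, either way. A call with a gripper value outside its range is refused whole. The fingers move at their own pace and stop on an object; the grip force is fixed at half the most. Time passes only in rows, so rows that do not move let the fingers close. It gives the time, the measured TCP pose, the force and the opening at its end, in the units of the state.
- monitor.get_obs(): the state, without advancing time (a new reading comes with each control period).
- eyes.snapshot(name): name is "scene" or "side" or "wrist"; returns a dict with "image" (420x560x3 uint8, red, green, blue), "depth" (420x560 float32, m along the optical axis (not along the pixel's ray), 0 where there is no reading), "K" (3x3 intrinsics, pixels), "k1" (the pictures are not rectified: a ray, as slopes to the right and down, at radius r is drawn at 1 + k1 r^2 times it, then the intrinsics apply), "camera_from_world" (4x4, takes a point from world to camera coordinates); the wrist camera has in their place "hand_eye" (4x4, takes a point from camera to tool coordinates, whose origin is the TCP and whose axes are the tool frame's). Camera axes: x right, y up, looking along -z (the intrinsics and any distortion apply to the point x, -y, -z); pixel columns grow to the right and rows downward; lengths in m; the calibration is good to about 2 mm. A picture is of the moment at which its call begins: read the wrist's pose just before it.
- ticket.close_job(): hands the job in, once; it reports no verdict.
The state is a dict: "clock": time; "joint_pos": joint angles; "qvel": joint speeds; "tau": joint torques, N m; "tool_pos": TCP position; "orientation": TCP orientation; "force": force on the tool from outside, world axes, zero at the start; "moment": the same for the moment, N m; "opening": finger opening in m.
Only numpy, scipy, OpenCV 4.12 (cv2) and the standard library are available. Lean on these libraries where they do the work, as an engineer would, in place of code of your own. Each camera call takes 0.05 s, during which the arm holds its last target.

## Working session

There is one attempt and no reset: what is moved stays moved. The work goes in short steps, Python scripts to look and compute and a shell command to move; the robot and the scene stay as the last step left them, time stands still between calls to the robot, and variables do not carry over. Pictures are saved under pics/ and viewed, and the job is handed in when it is done.

```bash
mkdir -p pics; ls
cat > h.py <<'E'
import numpy as np, cv2
from plant import monitor, eyes, ticket
from scipy.spatial.transform import Rotation as R
def toolT():
    o=monitor.get_obs(); T=np.eye(4); T[:3,:3]=R.from_euler('xyz',o['orientation'],degrees=True).as_matrix(); T[:3,3]=o['tool_pos']; return T
def snap(name,save=None):
    T=toolT(); s=eyes.snapshot(name)
    s['w2c']=np.array(s['camera_from_world']) if name!='wrist' else np.linalg.inv(T@np.array(s['hand_eye']))
    s['c2w']=np.linalg.inv(s['w2c'])
    if save: cv2.imwrite(save,cv2.cvtColor(s['image'],cv2.COLOR_RGB2BGR)); np.savez(save.replace('.png','.npz'),**{k:s[k] for k in('image','depth','K','k1','w2c','c2w')})
    return s
def load(f):
    return dict(np.load(f))
def und(s,uv):
    K=np.array(s['K']); k=float(s['k1'])
    uv=np.asarray(uv,float).reshape(-1,1,2)
    return cv2.undistortPoints(uv,K,np.array([k,0,0,0.])).reshape(-1,2)
def ray(s,uv):
    p=und(s,uv); d=np.c_[p[:,0],-p[:,1],-np.ones(len(p))]
    return s['c2w'][:3,3], d@s['c2w'][:3,:3].T
def onz(s,uv,z):
    o,d=ray(s,uv); t=(z-o[2])/d[:,2]; return o+d*t[:,None]
def dep(s,uv):
    o,d=ray(s,uv); uv=np.asarray(uv).reshape(-1,2).astype(int); z=s['depth'][uv[:,1],uv[:,0]]
    return o+d*z[:,None]
def cloud(s):
    h,w=s['depth'].shape; u,v=np.meshgrid(np.arange(w),np.arange(h)); uv=np.c_[u.ravel(),v.ravel()]
    return dep(s,uv).reshape(h,w,3)
def proj(s,P):
    P=np.atleast_2d(P); c=P@s['w2c'][:3,:3].T+s['w2c'][:3,3]; x=c[:,0]/-c[:,2]; y=-c[:,1]/-c[:,2]; f=1+float(s['k1'])*(x*x+y*y)
    K=np.array(s['K']); return np.c_[K[0,0]*x*f+K[0,2],K[1,1]*y*f+K[1,2]]
E
python3 - <<'E'
from h import *
for n in('scene','side','wrist'):
    s=snap(n,f'pics/{n}0.png'); print(n,s['K'][0],s['k1'],s['c2w'][:3,3],-s['c2w'][:3,2])
print(monitor.get_obs())
E
```

```text
pics
scene [445.96971748   0.         274.53670341] 0.021116885592290028 [0.83557487 0.9497115  0.94701349] [-0.27238668 -0.70698801 -0.65266641]
side [533.52187181   0.         276.06812175] -0.08172354946373306 [-0.49027069 -0.99279993  0.87165247] [ 0.6165      0.61467334 -0.49204108]
wrist [332.99957608   0.         284.40231616] -0.06015094341105124 [0.28197873 0.61797601 0.38532727] [-0.26070785  0.08288108 -0.96185349]
{'clock': 0.15, 'joint_pos': array([ 8.82422893e+01,  2.05796790e+01,  6.44503789e-01, -1.44721247e-02,
       -7.01356529e+01, -1.65060537e+01]), 'qvel': array([-0.01452995, -0.1672873 ,  0.1977266 ,  0.11273744, -0.01660827,
        0.02475173]), 'tau': array([-9.09370410e-04, -5.83274388e+01,  2.93292600e+01,  7.00125217e+00,
        8.84044392e-03, -1.12015091e-04]), 'tool_pos': array([0.21145094, 0.64058234, 0.19495468]), 'orientation': array([  95.63299047,   89.92787641, -102.63569985]), 'force': array([ 0.40211721, -0.55492368,  0.35571642]), 'moment': array([-0.00304907, -0.05811838,  0.01227528]), 'opening': 0.08804386217512065}
```

View pics/scene0.png

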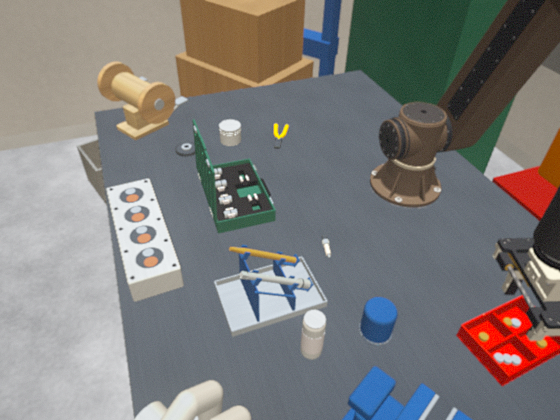

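View pics/side0.png

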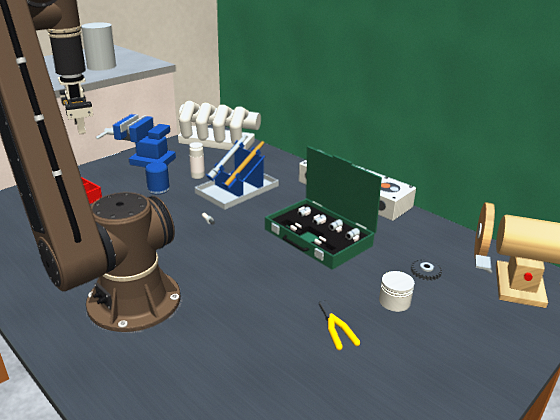

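View pics/wrist0.png

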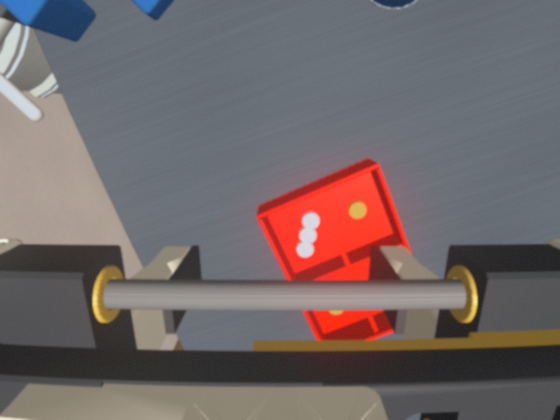

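The scene view shows the case at (240,190), the rack at (270,295) with the chrome bar in the notch nearer this camera, and the brass drift in the other notch. The side view shows the case at (320,235) with its lid upright. Next I'll zoom in on both.

Run:
```python
from h import *
a=load('pics/scene0.npz');b=load('pics/side0.npz')
def crop(s,x0,x1,y0,y1,k,f): cv2.imwrite(f,cv2.resize(cv2.cvtColor(s['image'][y0:y1,x0:x1],cv2.COLOR_RGB2BGR),None,fx=k,fy=k,interpolation=cv2.INTER_CUBIC))
crop(a,180,340,110,340,2.6 and 3,'pics/c1.png') if 0 else None
crop(a,185,335,120,235,5,'pics/c1.png')
crop(a,205,335,235,340,5,'pics/c2.png')
crop(b,255,385,140,270,4.5,'pics/c3.png')
crop(b,185,285,130,215,6,'pics/c4.png')
```

```text
(no output)
```

View pics/c1.png

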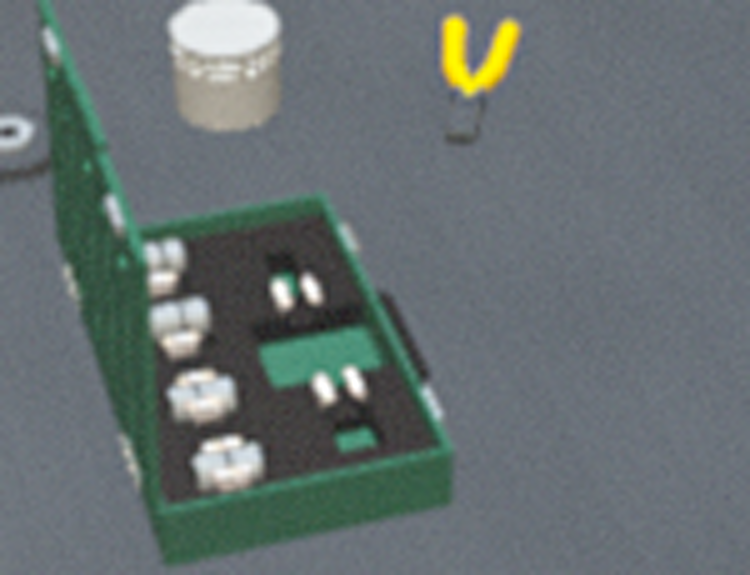

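View pics/c2.png

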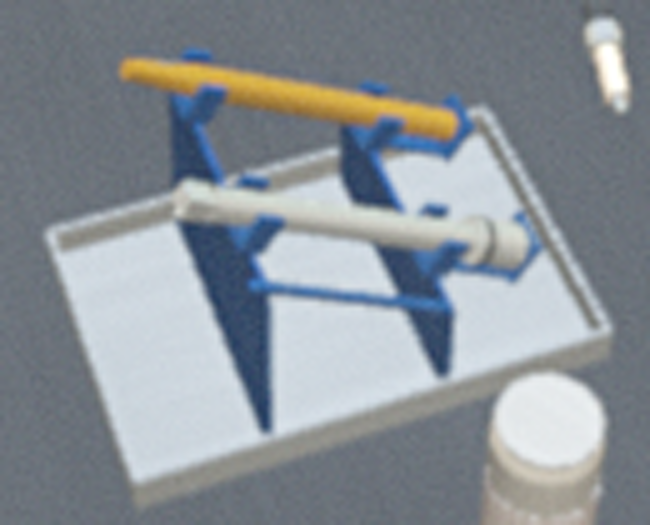

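View pics/c3.png

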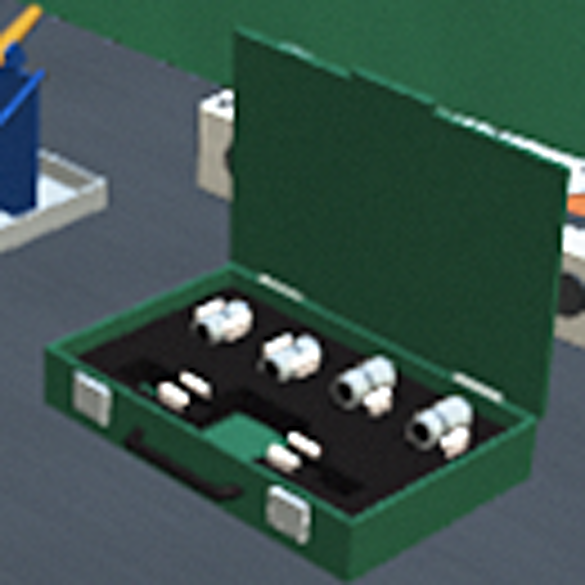

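View pics/c4.png

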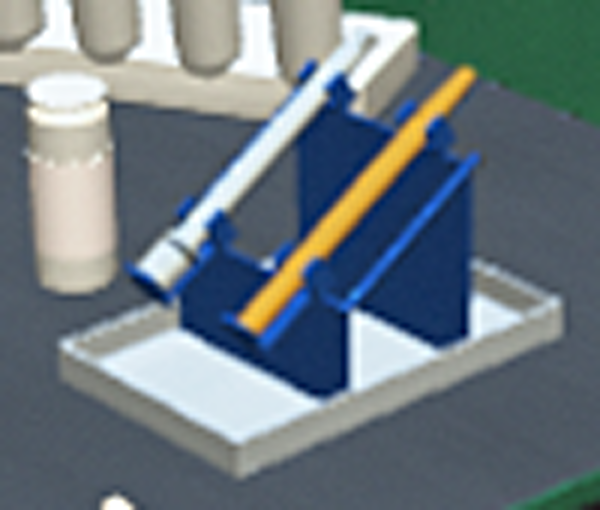

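Run:
```python
from h import *
np.set_printoptions(precision=4,suppress=True)
a=load('pics/scene0.npz');b=load('pics/side0.npz')
A=onz(a,[(275,210.4),(250,159),(217,221.6)],.045); B=onz(b,[(265,217.1),(332.8,255.6),(373.9,232.2),(306.6,198.9)],.045)
print(A);print(B)
print('lens',[np.linalg.norm(A[0]-A[1]),np.linalg.norm(A[0]-A[2])],[np.linalg.norm(B[i]-B[(i+1)%4]) for i in range(4)])
print('yaw A',np.degrees(np.arctan2(*(A[0]-A[1])[[1,0]]))-90,'B',np.degrees(np.arctan2(*(B[0]-B[1])[[1,0]]))-90,np.degrees(np.arctan2(*(B[3]-B[2])[[1,0]]))-90)
print('cent A',(A[1]+A[2])/2,'B',B.mean(0))
# drift by colour and bar by depth cloud
def orange(s):
    h=cv2.cvtColor(s['image'],cv2.COLOR_RGB2HSV); return (h[...,0]>8)&(h[...,0]<28)&(h[...,1]>130)&(h[...,2]>90)
for n,s in(('scene',a),('side',b)):
    C=cloud(s); m=orange(s)&(C[...,2]>.04)&(C[...,2]<.25)&(C[...,0]>.3)&(C[...,1]<.5)&(C[...,1]>-.1)
    P=C[m]; c=np.median(P,0); P=P[np.linalg.norm(P-c,axis=1)<.12]; c=P.mean(0);d=np.linalg.svd(P-c)[2][0] if len(P)<3000 else 0
    print(n,'drift',len(P),c,d,'pitch',np.degrees(np.arcsin(abs(d[2]))))
```

```text
[[ 0.4754  0.0204  0.045 ]
 [ 0.4643 -0.2567  0.045 ]
 [ 0.6522  0.0093  0.045 ]]
[[ 0.473   0.0142  0.045 ]
 [ 0.4667 -0.2599  0.045 ]
 [ 0.6464 -0.2653  0.045 ]
 [ 0.6509  0.0062  0.045 ]]
lens [np.float64(0.27731706356517566), np.float64(0.1770912935043124)] [np.float64(0.27418825601297037), np.float64(0.17973759970357817), np.float64(0.2715709056253132), np.float64(0.17802487927142435)]
yaw A -2.2904041080412583 B -1.317939111506476 -0.9487269479253939
cent A [ 0.5582 -0.1237  0.045 ] B [ 0.5593 -0.1262  0.045 ]
scene drift 292 [0.5909 0.2422 0.1244] [-0.8523 -0.0012 -0.523 ] pitch 31.5328334596891
side drift 203 [0.5866 0.2361 0.1145] [-0.8562 -0.0241 -0.5161] pitch 31.07161982319268
```

Run:
```python
from h import *
np.set_printoptions(precision=4,suppress=True)
a=load('pics/scene0.npz');b=load('pics/side0.npz')
for n,s in(('scene',a),('side',b)):
    C=cloud(s); h=cv2.cvtColor(s['image'],cv2.COLOR_RGB2HSV)
    m=(h[...,1]<60)&(C[...,2]>.045)&(C[...,2]<.22)&(C[...,0]>.35)&(C[...,0]<.9)&(C[...,1]<.5)&(C[...,1]>.1)
    nn,l,st,ce=cv2.connectedComponentsWithStats(m.astype(np.uint8))
    for i in range(1,nn):
        if st[i,4]>60:
            P=C[l==i]; c=P.mean(0); d=np.linalg.svd(P-c,full_matrices=False)[2][0]
            print(n,st[i],ce[i],c,P.min(0),P.max(0),d)
```

```text
scene [ 132  248   50   42 1301] [156.5319 268.2721] [0.8451 0.1521 0.0723] [0.7864 0.1    0.045 ] [0.8999 0.1833 0.0835] [ 0.9937  0.112  -0.0046]
scene [239 270  73  19 526] [275.6654 279.0304] [0.5865 0.3242 0.1198] [0.4949 0.2145 0.0451] [0.6753 0.3374 0.1748] [-0.855   0.0068 -0.5187]
scene [301 310  25  40 803] [312.9651 329.401 ] [0.5553 0.4675 0.1026] [0.5259 0.4347 0.0451] [0.5758 0.4842 0.1308] [ 0.15    0.2398 -0.9592]
side [208 134  41  44 251] [227.3745 156.498 ] [0.5813 0.3172 0.1132] [0.5001 0.3029 0.0631] [0.6708 0.3533 0.1697] [-0.8574 -0.0245 -0.5141]
side [189 143  15  26 327] [196.3119 154.9052] [0.5406 0.4425 0.0899] [0.5211 0.4198 0.0451] [0.5708 0.4794 0.1282] [-0.1349 -0.1346 -0.9817]
side [300 161   7  12  69] [303.2899 166.5797] [0.7949 0.1557 0.0624] [0.7852 0.1366 0.0453] [0.8188 0.1783 0.0763] [0.4786 0.6372 0.6041]
```

Run:
```python
from h import *
np.set_printoptions(precision=4,suppress=True)
T=toolT(); print(T)
a=load('pics/scene0.npz');b=load('pics/side0.npz')
# edges of the bar axis: bar & rack offset of scene/side; lid points
for n,s in(('scene',a),('side',b)):
    C=cloud(s); h=cv2.cvtColor(s['image'],cv2.COLOR_RGB2HSV)
    g=(h[...,0]>60)&(h[...,0]<95)&(h[...,1]>90)&(C[...,2]>.07)&(C[...,2]<.3)&(C[...,0]>.6)&(C[...,0]<.8)&(C[...,1]<.05)&(C[...,1]>-.3)
    P=C[g]; c=P.mean(0); nv=np.linalg.svd(P-c,full_matrices=False)[2][2]; print(n,'lid',len(P),c,nv,P.min(0),P.max(0))
    # sockets: 
    m=(h[...,1]<70)&(h[...,2]>110)&(C[...,2]>.03)&(C[...,2]<.075)&(C[...,0]>.45)&(C[...,0]<.645)&(C[...,1]<.02)&(C[...,1]>-.27)
    nn,l,st,ce=cv2.connectedComponentsWithStats(m.astype(np.uint8))
    for i in range(1,nn):
        if st[i,4]>8: P=C[l==i]; print(n,st[i,4],ce[i],np.median(P,0),'z95',np.percentile(P[:,2],[50,80,95]))
```

```text
[[-0.0003 -0.3135 -0.9496  0.2115]
 [-0.0012 -0.9496  0.3135  0.6406]
 [-1.      0.0013 -0.0001  0.195 ]
 [ 0.      0.      0.      1.    ]]
scene lid 514 [ 0.6521 -0.0927  0.1675] [ 0.9982 -0.0281  0.0528] [ 0.6393 -0.264   0.071 ] [0.66   0.0215 0.2398]
scene 11 [254.4545 168.0909] [ 0.4662 -0.1981  0.0457] z95 [0.0457 0.0479 0.0483]
scene 72 [217.5972 172.1944] [ 0.5903 -0.2144  0.0472] z95 [0.0472 0.0552 0.0577]
scene 16 [246.875 177.25 ] [ 0.5027 -0.1741  0.0359] z95 [0.0359 0.0389 0.0409]
scene 15 [240.4    178.6667] [ 0.5261 -0.1714  0.039 ] z95 [0.039  0.0395 0.0407]
scene 107 [220.7757 184.2523] [ 0.5971 -0.1482  0.049 ] z95 [0.049  0.056  0.0587]
scene 110 [224.8364 198.5727] [ 0.6015 -0.0872  0.0409] z95 [0.0409 0.0438 0.0451]
scene 15 [249.     197.5333] [ 0.5286 -0.0717  0.038 ] z95 [0.038  0.0396 0.041 ]
scene 15 [255.7333 196.1333] [ 0.5073 -0.0703  0.0379] z95 [0.0379 0.0398 0.0422]
scene 9 [270.6667 200.3333] [ 0.4712 -0.0313  0.0436] z95 [0.0436 0.0461 0.0482]
scene 128 [230.2109 212.3516] [ 0.6037 -0.0213  0.0398] z95 [0.0398 0.0437 0.0453]
side lid 3535 [ 0.6458 -
[... 200 characters left out ...]
[ 0.5996 -0.0976  0.0374] z95 [0.0374 0.0395 0.0411]
side 83 [337.1325 224.6506] [ 0.5989 -0.1657  0.0477] z95 [0.0477 0.051  0.0534]
side 31 [275.3226 225.6774] [ 0.4707 -0.0317  0.0366] z95 [0.0366 0.0398 0.0418]
side 13 [298.4615 225.3846] [ 0.5266 -0.0762  0.0337] z95 [0.0337 0.0357 0.0391]
side 14 [293.2857 227.4286] [ 0.5059 -0.0731  0.0332] z95 [0.0332 0.0356 0.0367]
side 92 [354.0109 233.75  ] [ 0.5957 -0.2309  0.0464] z95 [0.0464 0.0517 0.0533]
side 13 [322.3846 238.8462] [ 0.5236 -0.1728  0.0335] z95 [0.0335 0.0349 0.0371]
side 17 [317.8824 241.5882] [ 0.5027 -0.1754  0.0331] z95 [0.0331 0.0361 0.0369]
side 36 [318.9167 250.9722] [ 0.4651 -0.2121  0.0373] z95 [0.0373 0.0395 0.0423]
```

```bash
python3 -m crank '[{"linear":[0.5,-0.5,0.2],"rot":[0,0,0.92],"hand":1},{"linear":[0.5,-0.5,0.1],"rot":[0,0,0.92],"hand":1},{"linear":[0.5,-0.5,0],"rot":[0,0,0.92],"hand":1},{"linear":[0.5,-0.5,0],"rot":[0,0,0.92],"hand":1},{"linear":[0.5,-0.5,0],"rot":[0,-0.92,0],"hand":1},{"linear":[0.5,-0.5,0],"rot":[0,-0.92,0],"hand":1},{"linear":[0.5,-0.5,0],"rot":[0,-0.92,0],"hand":0.6},{"linear":[0.5,-0.5,0],"rot":[0,-0.92,0],"hand":0.6},{"linear":[0.5,-0.5,0],"rot":[0,-0.92,0],"hand":0.6},{"linear":[0.3,-0.5,0],"rot":[0,-0.92,0],"hand":0.6},{"linear":[0,-0.2,0],"rot":[0,-0.9,0],"hand":0.6}]'
python3 - <<'E'
from h import *
print(toolT().round(4)); s=snap('wrist','pics/w1.png')
E
```

```text
clock: 1.52
tool_pos: [0.5059, 0.3195, 0.2106]
orientation: [178.8, 57.1, -0.4]
force: [0.8, -0.1, 1.0]
opening: 0.0529
[[ 0.5438  0.0105 -0.8392  0.5059]
 [-0.0038 -0.9999 -0.0149  0.3195]
 [-0.8392  0.0113 -0.5437  0.2106]
 [ 0.      0.      0.      1.    ]]
```

View pics/w1.png

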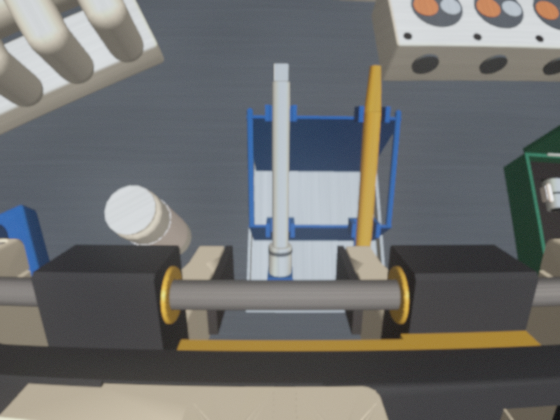

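Run:
```python
from h import *
np.set_printoptions(precision=4,suppress=True)
s=load('pics/w1.npz'); C=cloud(s)
for v in (75,90,130,160,190,210):
    row=C[v,262:300]; m=(row[:,2]>.1)&(row[:,2]<.25); print(v,262+np.where(m)[0][[0,-1]] if m.any() else 0, np.median(row[m],0), row[m][:,1].min(),row[m][:,1].max())
print('tip',C[66:70,281],'shoulder',C[240:258:3,280])
# grips: centre of TCP projected
T=toolT(); print(proj(s,T[:3,3]), proj(s,T[:3,3]-.019*T[:3,0]))
```

```text
75 [274 288] [0.6613 0.3237 0.17  ] 0.3175640513929206 0.32978128767856
90 [272 289] [0.6508 0.3239 0.1632] 0.3163911356499398 0.33159759873008543
130 [262 299] [0.6413 0.3235 0.1114] 0.30477486408092014 0.34265546388324647
160 [272 288] [0.5985 0.3235 0.1303] 0.3160917928923816 0.33107875420375377
190 [272 288] [0.5745 0.3232 0.1153] 0.3155318762218931 0.33091422190211933
210 [273 288] [0.5579 0.3225 0.1049] 0.3151549557437602 0.3297269293457188
tip [[0.6679 0.3238 0.1736]
 [0.6675 0.3238 0.1728]
 [0.6658 0.3238 0.1736]
 [0.6658 0.3237 0.1723]] shoulder [[0.5319 0.3225 0.0888]
 [0.5288 0.3225 0.0893]
 [0.5262 0.3225 0.0875]
 [0.5229 0.3224 0.0894]
 [0.5203 0.3224 0.0871]
 [0.5175 0.3223 0.0866]]
[[288.4972 245.4569]] [[288.8644 258.3591]]
```

```bash
python3 -m crank '[{"linear":[0.12,0.06,0.075],"rot":[0,0.18,0],"hand":0.6},{"linear":[0.24,0,-0.39],"rot":[0,0,0],"hand":0.6},{"linear":[0.24,0,-0.39],"rot":[0,0,0],"hand":0.6},{"linear":[0.24,0,-0.39],"rot":[0,0,0],"hand":0.6},{"linear":[0.24,0,-0.39],"rot":[0,0,0],"hand":0.6},{"linear":[0.16,0,-0.25],"rot":[0,0,0],"hand":0.6},{"linear":[0,0,0],"rot":[0,0,0],"hand":0.6}]'
```

```text
clock: 2.45
tool_pos: [0.5794, 0.3203, 0.1012]
orientation: [178.5, 58.0, -0.4]
force: [0.9, -1.0, 0.3]
opening: 0.0526
```

```bash
python3 -m crank '[{"linear":[0.1,0.05,-0.06],"rot":[0,0,0],"hand":0.6},{"linear":[0.02,0.0,-0.01],"rot":[0,0,0],"hand":0.3},{"linear":[0,0,0],"rot":[0,0,0],"hand":0},{"linear":[0,0,0],"rot":[0,0,0],"hand":0},{"linear":[0,0,0],"rot":[0,0,0],"hand":0},{"linear":[0,0,0],"rot":[0,0,0],"hand":0}]'
```

```text
clock: 3.2
tool_pos: [0.587, 0.3255, 0.0999]
orientation: [178.8, 57.8, -0.0]
force: [-0.2, -1.3, 0.6]
opening: 0.0081
```

Run:
```python
from h import *
print(toolT().round(4)); s=snap('wrist','pics/w2.png');print(monitor.get_obs()['opening'])
```

```text
[[ 5.333e-01  1.710e-02 -8.458e-01  5.870e-01]
 [-5.000e-04 -9.998e-01 -2.050e-02  3.255e-01]
 [-8.459e-01  1.130e-02 -5.331e-01  9.990e-02]
 [ 0.000e+00  0.000e+00  0.000e+00  1.000e+00]]
0.004691992060948679
```

View pics/w2.png

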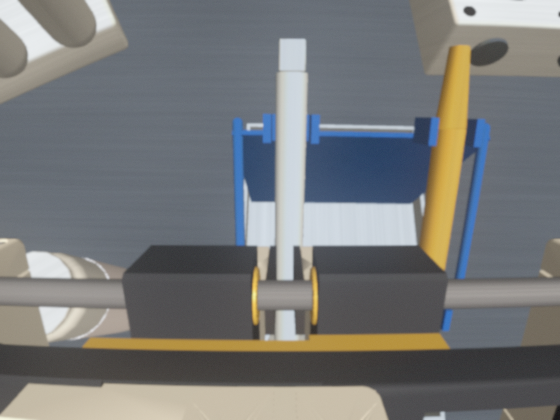

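Run:
```python
from h import *
np.set_printoptions(precision=4,suppress=True)
s=load('pics/w2.npz'); C=cloud(s)
for v in (50,80,110,150,200,235,255,270,275,320,330):
    print(v,C[v,290])
T=toolT()
for k in (0,.019,.04): print(proj(s,T[:3,3]-k*T[:3,0]))
a=snap('scene','pics/s2.png');b=snap('side','pics/d2.png')
print(monitor.get_obs()['opening'],monitor.get_obs()['force'])
def crop(s,x0,x1,y0,y1,k,f): cv2.imwrite(f,cv2.resize(cv2.cvtColor(s['image'][y0:y1,x0:x1],cv2.COLOR_RGB2BGR),None,fx=k,fy=k,interpolation=cv2.INTER_CUBIC))
crop(a,205,335,205,340,4,'pics/c5.png')
crop(b,185,285,110,215,5,'pics/c6.png')
```

```text
50 [0.665  0.3252 0.1726]
80 [0.6529 0.3249 0.1661]
110 [0.6413 0.3245 0.1583]
150 [0.6247 0.324  0.1481]
200 [0.602  0.3234 0.1362]
235 [0.586  0.3228 0.1242]
255 [0.5761 0.3225 0.118 ]
270 [0.5684 0.3223 0.1131]
275 [0.5657 0.3222 0.1122]
320 [0.5409 0.3213 0.0945]
330 [0.5351 0.3212 0.0922]
[[284.501 241.477]]
[[284.5531 254.0302]]
[[284.6239 271.0999]]
0.0010474012593059531 [ 0.6595 -0.3904  0.1007]
```

View pics/c5.png

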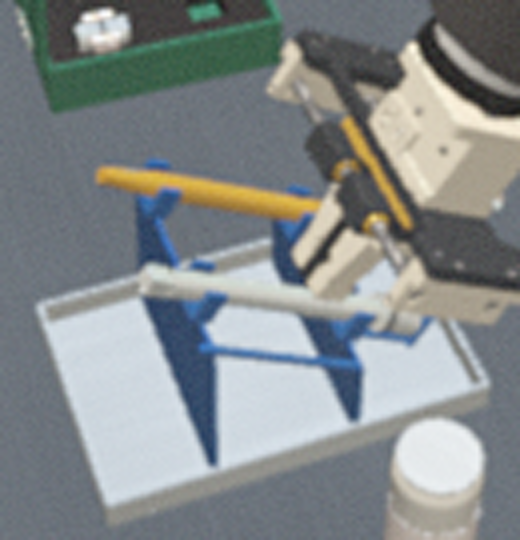

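View pics/c6.png

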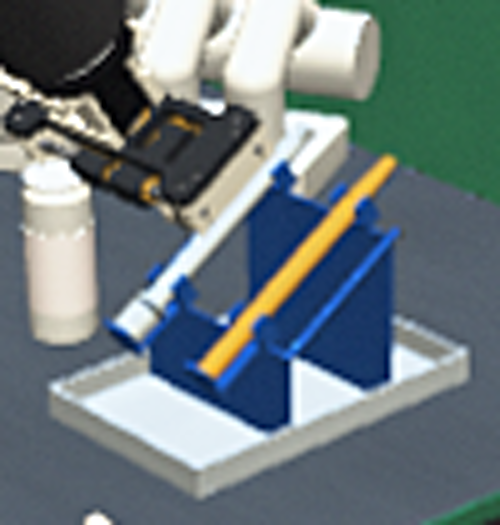

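Run:
```python
from h import *
np.set_printoptions(precision=4,suppress=True)
T=toolT(); print(T[:3,3])
for n,f,o,k in(('scene','pics/s2.npz',(205,205),4),('side','pics/d2.npz',(185,110),5)):
    s=load(f)
    img=cv2.imread(f'pics/c{5 if n=="scene" else 6}.png')
    for d,c in((0,(0,0,255)),(.019,(255,0,255)),(.066,(0,255,255))):
        p=proj(s,T[:3,3]-d*T[:3,0])[0]; q=((p-np.array(o)+.5)*k).astype(int); print(n,d,p,q); cv2.circle(img,tuple(int(x) for x in q),5,c,2)
    cv2.imwrite(f'pics/c{7 if n=="scene" else 8}.png',img)
```

```text
[0.587  0.3253 0.0997]
scene 0 [276.1793 284.9557] [286 321]
scene 0.019 [280.3012 279.4896] [303 299]
scene 0.066 [290.7595 265.6243] [345 244]
side 0 [227.3121 158.7572] [214 246]
side 0.019 [224.9312 155.3305] [202 229]
side 0.066 [218.8874 146.631 ] [171 185]
```

View pics/c7.png

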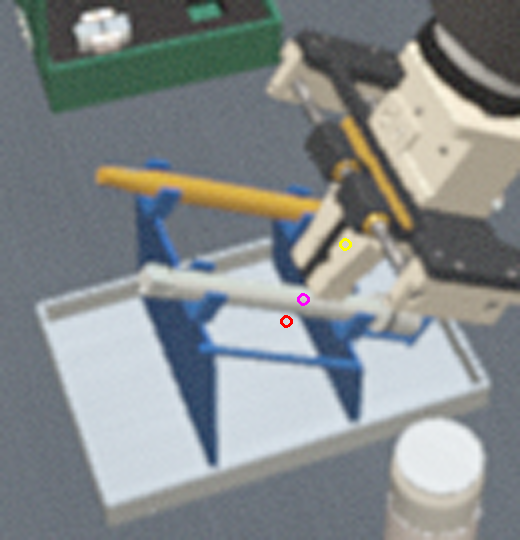

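View pics/c8.png

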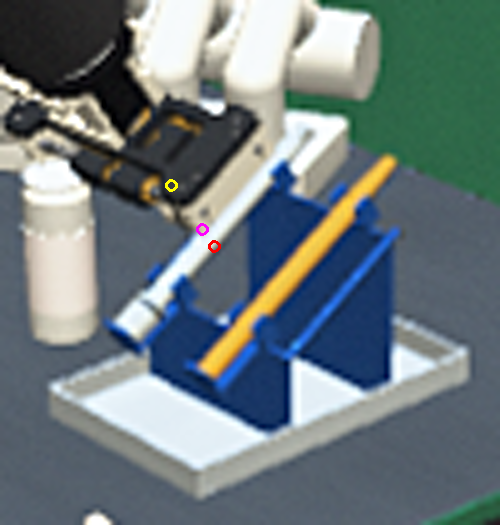

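Run:
```python
from h import *
np.set_printoptions(precision=4,suppress=True)
T=toolT(); Ti=np.linalg.inv(T)
for f in('pics/s2.npz','pics/d2.npz'):
    s=load(f); C=cloud(s); Q=C@Ti[:3,:3].T+Ti[:3,3]
    img=s['image']
    m=(abs(Q[...,1])<.06)&(abs(Q[...,2])<.03)&(Q[...,0]>-.09)&(Q[...,0]<.03)
    v,u=np.where(m); print(f,len(u))
    for i in np.argsort(-Q[...,0][m])[::max(1,len(u)//45)]: print((u[i],v[i]),Q[v[i],u[i]],img[v[i],u[i]])
```

```text
pics/s2.npz 505
(np.int64(273), np.int64(295)) [ 0.0057 -0.0281 -0.019 ] [148 163 178]
(np.int64(287), np.int64(296)) [ 0.0027 -0.0295  0.0208] [ 61  98 143]
(np.int64(286), np.int64(295)) [ 0.0018 -0.0276  0.018 ] [ 62 110 166]
(np.int64(277), np.int64(294)) [ 0.0012 -0.028  -0.01  ] [ 74 118 170]
(np.int64(279), np.int64(294)) [ 0.0004 -0.0281 -0.0046] [109 140 183]
(np.int64(278), np.int64(283)) [-0.011  -0.0042 -0.0037] [162 168 173]
(np.int64(277), np.int64(281)) [-0.0134 -0.0005 -0.0066] [162 160 151]
(np.int64(289), np.int64(283)) [-0.0149 -0.0037  0.028 ] [160 160 149]
(np.int64(276), np.int64(281)) [-0.017  -0.0048 -0.014 ] [157 157 149]
(np.int64(280), np.int64(281)) [-0.0178 -0.0039 -0.002 ] [171 170 164]
(np.int64(283), np.int64(280)) [-0.0187 -0.0003  0.0084] [200 197 191]
(np.int64(276), np.int64(279)) [-0.0198 -0.0011 -0.0142] [203 203 193]
(np.int64(288), np.int64(281)) [-0.0207 -0.0036  0.0209] [197 195 188]
(np.int64(277), np.int64(277)) [-0.0214  0.0044 -0.0096] [208 215 210]
(np.int64(272), np.int64(278)) [-0.0222 -0.0021 -0.0281] [206 207 198]
(np.int64(278), np.
[... 4652 characters left out ...]
5]
(np.int64(232), np.int64(150)) [-0.0185  0.0091 -0.0293] [231 242 250]
(np.int64(225), np.int64(158)) [-0.021   0.0112  0.0099] [236 247 255]
(np.int64(219), np.int64(154)) [-0.0349 -0.0098  0.0113] [98 97 90]
(np.int64(220), np.int64(154)) [-0.0377 -0.0029  0.011 ] [63 63 61]
(np.int64(222), np.int64(155)) [-0.0398  0.0103  0.0123] [71 70 64]
(np.int64(221), np.int64(154)) [-0.0422  0.0059  0.0114] [70 67 56]
(np.int64(217), np.int64(152)) [-0.0439 -0.0142  0.0114] [145 141 130]
(np.int64(221), np.int64(153)) [-0.0521  0.0135  0.0124] [110 104  89]
(np.int64(218), np.int64(151)) [-0.054  -0.0024  0.0108] [190 182 156]
(np.int64(217), np.int64(151)) [-0.058  -0.0017  0.0141] [184 175 153]
```

Run:
```python
from h import *
np.set_printoptions(precision=4,suppress=True)
T=toolT(); s=load('pics/w2.npz'); print((np.linalg.inv(T)@s['c2w']))
for d in(0,-.019,-.035,-.05):
  for z in(-.0095,.0095):
    print(d,z,proj(s,(T@np.array([d,.012,z,1]))[:3]))
C=cloud(s);Q=C@np.linalg.inv(T)[:3,:3].T+np.linalg.inv(T)[:3,3]
for v in(246,248,250,255,260,270,278): print(v,[Q[v,u].round(3) for u in(240,264,266,300,304,308,330)])
s=load('pics/w1.npz');
print([s['image'][v,210] for v in range(240,260,3)])
T1=np.array([[0.5438,0.0105,-0.8392,0.5059],[-0.0038,-0.9999,-0.0149,0.3195],[-0.8392,0.0113,-0.5437,0.2106],[0,0,0,1]])
Q=(cloud(s)-T1[:3,3])@T1[:3,:3]
for v in(246,248,250,255,260,270,300,320): print(v,[Q[v,u].round(3) for u in(195,205,215,225,350,360,370)])
```

```text
[[-0.001   0.274  -0.9617 -0.1904]
 [ 1.     -0.0012 -0.0014 -0.0005]
 [-0.0016 -0.9617 -0.274  -0.075 ]
 [ 0.      0.      0.      1.    ]]
0 -0.0095 [[304.6509 226.8333]]
0 0.0095 [[304.0721 255.8137]]
-0.019 -0.0095 [[306.7006 238.096 ]]
-0.019 0.0095 [[305.9977 269.5292]]
-0.035 -0.0095 [[308.7686 249.4733]]
-0.035 0.0095 [[307.9269 283.2914]]
-0.05 -0.0095 [[311.0781 262.1952]]
-0.05 0.0095 [[310.065 298.567]]
246 [array([-0.104, -0.013, -0.04 ]), array([-0.037, -0.01 , -0.012]), array([-0.036, -0.009, -0.012]), array([-0.018,  0.008, -0.004]), array([-0.036,  0.009, -0.012]), array([-0.037,  0.011, -0.012]), array([-0.104,  0.012, -0.04 ])]
248 [array([-0.105, -0.013, -0.039]), array([-0.039, -0.01 , -0.012]), array([-0.04 , -0.009, -0.012]), array([-0.018,  0.008, -0.003]), array([-0.041,  0.009, -0.013]), array([-0.039,  0.011, -0.012]), array([-0.106,  0.012, -0.04 ])]
250 [array([-0.107, -0.012, -0.04 ]), array([-0.042, -0.01 , -0.012]), array([-0.042, -0.009, -0.012]), array([-0.039,  0.007, -0.011]), array([-0.043,  0.009, -0.013]), array([-0.042,  0.011, -0.012]), array(
[... 2412 characters left out ...]
ray([-0.063, -0.038, -0.012]), array([-0.063, -0.034, -0.012]), array([-0.061, -0.03 , -0.011]), array([-0.055, -0.027, -0.008]), array([-0.06 ,  0.028, -0.01 ]), array([-0.064,  0.032, -0.012]), array([-0.063,  0.036, -0.012])]
300 [array([-0.115, -0.023, -0.029]), array([-0.116, -0.02 , -0.03 ]), array([-0.116, -0.018, -0.03 ]), array([-0.115, -0.016, -0.029]), array([-0.116,  0.016, -0.03 ]), array([-0.114,  0.019, -0.029]), array([-0.116,  0.021, -0.03 ])]
320 [array([-0.094, -0.03 , -0.009]), array([-0.082, -0.03 , -0.   ]), array([-0.078, -0.027,  0.003]), array([ 0.147, -0.069,  0.157]), array([-0.075,  0.026,  0.004]), array([-0.078,  0.03 ,  0.003]), array([-0.089,  0.03 , -0.005])]
```

The fingertips appear about 35 mm behind the reported TCP. All three cameras agree, and the gripper body is shifted back by the same amount. From here I'll take the tip as TCP − 35 mm along tool x.

```bash
cat >> h.py <<'E'
def tip():
    T=toolT(); return T[:3,3]-.035*T[:3,0]
E
python3 -m crank '[{"linear":[0,-0.04,0],"rot":[0,0,0],"hand":0.6},{"linear":[0,0,0],"rot":[0,0,0],"hand":0.6},{"linear":[0,0,0],"rot":[0,0,0],"hand":0.6},{"linear":[0,0,0],"rot":[0,0,0],"hand":0.6},{"linear":[0,0,0],"rot":[0,0,0],"hand":0.6},{"linear":[0.08,0,-0.13],"rot":[0,0,0],"hand":0.6},{"linear":[0.08,0,-0.13],"rot":[0,0,0],"hand":0.6},{"linear":[0.08,0,-0.13],"rot":[0,0,0],"hand":0.6},{"linear":[0.08,0,-0.12],"rot":[0,0,0],"hand":0.6},{"linear":[0.01,0,-0.01],"rot":[0,0,0],"hand":0.6}]'
```

```text
clock: 4.6
tool_pos: [0.6071, 0.327, 0.0778]
orientation: [177.4, 58.7, -1.6]
force: [0.0, -0.2, -0.1]
opening: 0.0527
```

Run:
```python
from h import *
s=snap('wrist','pics/w3.png');print(tip())
a=snap('scene','pics/s3.png');b=snap('side','pics/d3.png')
cv2.imwrite('pics/c9.png',cv2.resize(np.hstack([cv2.resize(x[...,::-1],None,fx=4,fy=4,interpolation=cv2.INTER_CUBIC) for x in (a['image'][215:325,235:335],b['image'][110:220,185:285])]),None,fx=1,fy=1))
```

```text
[0.58889873 0.32750351 0.10785203]
```

View pics/w3.png

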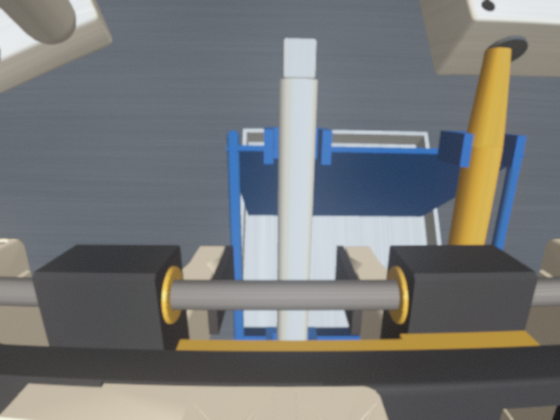

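View pics/c9.png

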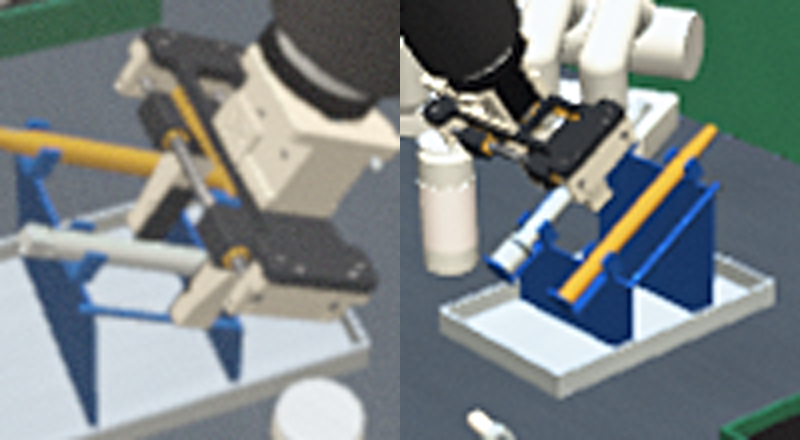

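```bash
cat >> h.py <<'E'
def rotto(x,y):
    T=toolT(); x=np.array(x,float);x/=np.linalg.norm(x);y=np.array(y,float);y-=x*(x@y);y/=np.linalg.norm(y)
    D=np.c_[x,y,np.cross(x,y)]; return np.degrees(R.from_matrix(D@T[:3,:3].T).as_rotvec())/5
E
python3 - <<'E'
from h import *
print(toolT().round(4),rotto([.53,0,-.848],[.008,-1,0]))
E
```

```text
[[ 0.5189  0.0107 -0.8548  0.6068]
 [-0.0145 -0.9997 -0.0213  0.3269]
 [-0.8547  0.0235 -0.5186  0.0783]
 [ 0.      0.      0.      1.    ]] [ 0.22879861 -0.14945364 -0.05433813]
```

```bash
python3 -m crank '[{"linear":[-0.04,-0.07,-0.13],"rot":[0.23,-0.15,-0.05],"hand":0.6},{"linear":[0,0,0],"rot":[0,0,0],"hand":0.6}]'
python3 - <<'E'
from h import *
print(tip(),toolT().round(3))
E
```

```text
clock: 5.0
tool_pos: [0.6034, 0.3259, 0.0797]
orientation: [178.6, 58.8, -1.2]
force: [0.3, -0.5, 0.4]
opening: 0.0527
[0.58527556 0.32629288 0.10967128] [[ 0.518 -0.001 -0.855  0.603]
 [-0.011 -1.    -0.006  0.326]
 [-0.855  0.012 -0.518  0.08 ]
 [ 0.     0.     0.     1.   ]]
```

```bash
python3 -m crank '[{"linear":[0,-0.05,-0.14],"rot":[0,0,0],"hand":0.6},{"linear":[0,0,0],"rot":[0,0,0],"hand":0.6}]'
python3 - <<'E'
from h import *
print(tip())
E
```

```text
clock: 5.25
tool_pos: [0.6031, 0.3242, 0.075]
orientation: [178.2, 59.1, -1.7]
force: [0.5, 1.5, -0.6]
opening: 0.0528
[0.58517987 0.32470688 0.10501513]
```

```bash
python3 -m crank '[{"linear":[0.04,-0.03,-0.13],"rot":[0.15,0.1,0.1],"hand":0.6},{"linear":[0,0,0],"rot":[0,0,0],"hand":0},{"linear":[0,0,0],"rot":[0,0,0],"hand":0},{"linear":[0,0,0],"rot":[0,0,0],"hand":0},{"linear":[0,0,0],"rot":[0,0,0],"hand":0},{"linear":[0,0,0],"rot":[0,0,0],"hand":0}]'
python3 - <<'E'
from h import *
print(tip());print(toolT().round(3))
E
```

```text
clock: 6.0
tool_pos: [0.6057, 0.3248, 0.0713]
orientation: [179.4, 60.1, -0.2]
force: [-0.6, -0.4, 1.8]
opening: 0.0154
[0.5882727  0.32480766 0.10165974]
[[ 0.499  0.006 -0.867  0.606]
 [-0.001 -1.    -0.007  0.325]
 [-0.867  0.005 -0.498  0.071]
 [ 0.     0.     0.     1.   ]]
```

```bash
python3 -m crank '[{"linear":[-0.13,0,0.21],"rot":[0,0,0],"hand":0},{"linear":[-0.13,0,0.21],"rot":[0,0,0],"hand":0},{"linear":[-0.18,0,0.3],"rot":[0,0,0],"hand":0},{"linear":[-0.2,0,0.36],"rot":[0,0,0],"hand":0},{"linear":[-0.2,0,0.4],"rot":[0,0,0],"hand":0},{"linear":[0,0,0.5],"rot":[0,0,0],"hand":0},{"linear":[0,0,0.5],"rot":[0,0,0],"hand":0},{"linear":[0,0,0.3],"rot":[0,0,0],"hand":0}]'
python3 - <<'E'
from h import *
print(tip());s=snap('scene','pics/s4.png'); snap('wrist','pics/w4.png')
E
```

```text
clock: 7.0
tool_pos: [0.548, 0.3184, 0.2316]
orientation: [178.2, 61.1, -1.4]
force: [-0.1, 0.1, -4.2]
opening: 0.0152
[0.53106356 0.3188596  0.26219886]
```

View pics/s4.png

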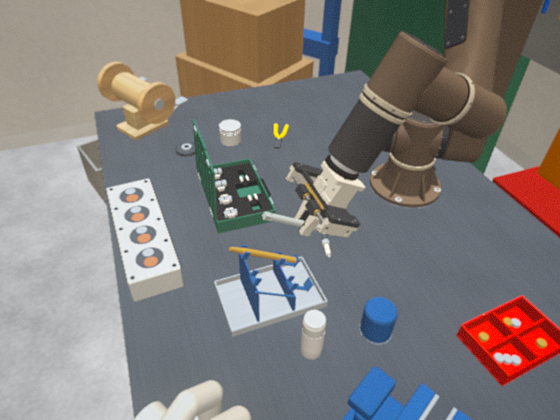

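View pics/w4.png

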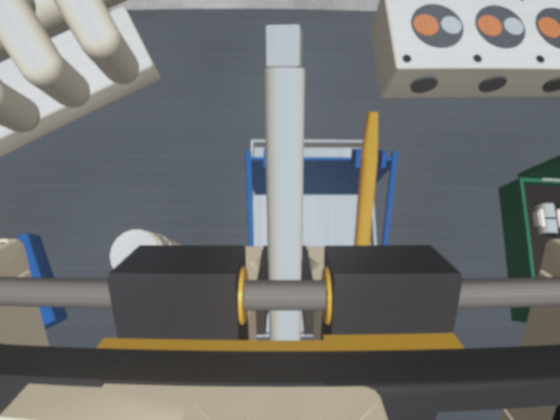

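```bash
python3 -m crank '[{"linear":[0,-0.1,0.1],"rot":[0,0.88,0],"hand":0},{"linear":[0,-0.2,0],"rot":[0,0.88,0],"hand":0},{"linear":[-0.05,-0.3,0],"rot":[0,0.88,0],"hand":0},{"linear":[-0.05,-0.3,0],"rot":[0,0.88,0],"hand":0},{"linear":[-0.05,-0.3,0],"rot":[0,0.88,0],"hand":0},{"linear":[-0.05,-0.3,0],"rot":[0,0.88,0],"hand":0},{"linear":[-0.05,-0.3,0],"rot":[0,0.88,0],"hand":0},{"linear":[-0.05,-0.4,0],"rot":[0,0,-0.95],"hand":0},{"linear":[-0.05,-0.4,0],"rot":[0,0,-0.95],"hand":0},{"linear":[-0.05,-0.4,0],"rot":[0,0,-0.95],"hand":0},{"linear":[-0.05,-0.4,0],"rot":[0,0,-0.95],"hand":0},{"linear":[-0.05,-0.4,0],"rot":[0,0,-0.95],"hand":0},{"linear":[-0.05,-0.4,0],"rot":[0,0,-0.95],"hand":0},{"linear":[-0.05,-0.4,0],"rot":[0,0,-0.95],"hand":0},{"linear":[0,-0.4,0],"rot":[0,0,-0.95],"hand":0},{"linear":[0,-0.4,0],"rot":[0,0,-0.95],"hand":0},{"linear":[0,-0.4,0],"rot":[0,0,-0.95],"hand":0},{"linear":[0,-0.4,0],"rot":[0,0,-0.95],"hand":0},{"linear":[0,-0.4,0],"rot":[0,0,-0.95],"hand":0},{"linear":[0,-0.3,0],"rot":[0,0,-0.95],"hand":0}]'
python3 - <<'E'
from h import *
print(tip());print(toolT().round(3)); print(monitor.get_obs()['joint_pos'].round(1),rotto([0,0,-1],[-1,.03,0]))
E
```

```text
clock: 9.6
tool_pos: [0.498, -0.1237, 0.2011]
orientation: [36.6, 84.6, 151.9]
force: [0.1, 0.5, -3.3]
opening: 0.0148
[ 0.50087631 -0.12525454  0.23596852]
[[-0.082 -0.902 -0.425  0.498]
 [ 0.044 -0.429  0.902 -0.124]
 [-0.996  0.056  0.075  0.201]
 [ 0.     0.     0.     1.   ]]
[  5.4   8.7 -13.6  -3.1 -72.2  20.9] [-0.71795318 -0.80843651 -5.40626784]
```

```bash
python3 -m crank '[{"linear":[0.05,0,0],"rot":[-0.12,-0.13,-0.92],"hand":0},{"linear":[0.05,0,0],"rot":[-0.12,-0.13,-0.92],"hand":0},{"linear":[0.05,0,0],"rot":[-0.12,-0.13,-0.92],"hand":0},{"linear":[0.05,0,0],"rot":[-0.12,-0.13,-0.92],"hand":0},{"linear":[0.05,0,0],"rot":[-0.12,-0.13,-0.92],"hand":0},{"linear":[0,0,0],"rot":[-0.12,-0.13,-0.8],"hand":0},{"linear":[0,0,0],"rot":[0,0,0],"hand":0}]'
python3 - <<'E'
from h import *
print(tip());T=toolT();print(T.round(3)); print(monitor.get_obs()['joint_pos'].round(1),rotto([0,0,-1],[-1,.03,0]))
s=snap('wrist','pics/w5.png'); a=snap('side','pics/d5.png'); snap('scene','pics/s5.png')
C=cloud(s); Q=(C-T[:3,3])@T[:3,:3]
for v in(50,80,100,130,160,190,220,240): print(v,C[v,284].round(4),Q[v,284].round(4))
E
```

```text
clock: 10.48
tool_pos: [0.5061, -0.1302, 0.1885]
orientation: [101.9, 88.9, -171.6]
force: [-0.5, 0.1, -3.7]
opening: 0.0147
[ 0.50675286 -0.13009637  0.22349204]
[[-0.02  -0.998  0.061  0.506]
 [-0.003  0.061  0.998 -0.13 ]
 [-1.     0.02  -0.004  0.188]
 [ 0.     0.     0.     1.   ]]
[  7.1   7.2 -18.2   0.  -65.8 -10.7] [ 0.03697446 -0.22615497  0.35941246]
50 [ 0.5016 -0.2267  0.2479] [-0.059  -0.0003 -0.0968]
80 [ 0.5022 -0.2162  0.2486] [-0.0598 -0.0003 -0.0863]
100 [ 0.5027 -0.209   0.2482] [-0.0594 -0.0003 -0.0791]
130 [ 0.5033 -0.1979  0.2474] [-0.0587 -0.0003 -0.068 ]
160 [ 0.504  -0.1862  0.2463] [-0.0576 -0.0003 -0.0562]
190 [ 0.5048 -0.1741  0.247 ] [-0.0584 -0.0003 -0.0442]
220 [ 0.5056 -0.1608  0.2452] [-0.0566 -0.0003 -0.0308]
240 [ 0.5061 -0.1512  0.2436] [-0.0551 -0.0003 -0.0212]
```

View pics/w5.png

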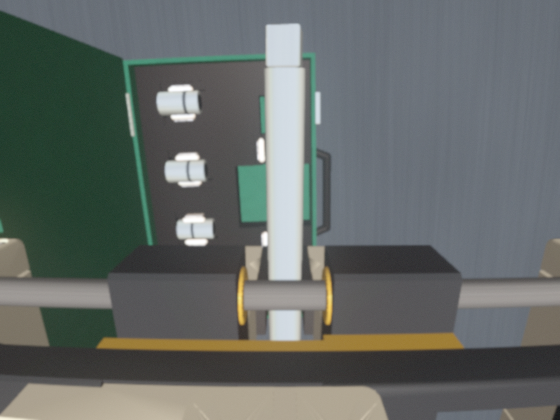

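View pics/d5.png

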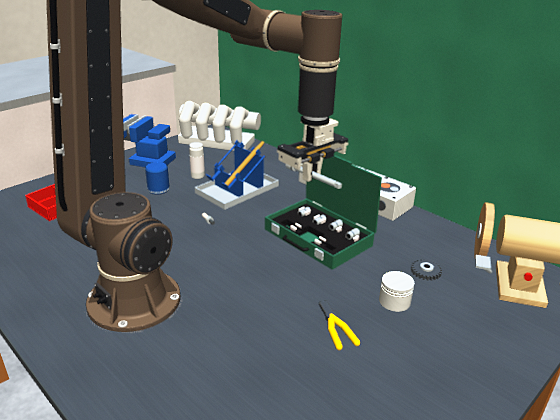

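Run:
```python
from h import *
np.set_printoptions(precision=4,suppress=True)
s=load('pics/w5.npz')
cv2.imwrite('pics/c10.png',cv2.resize(s['image'][40:250,90:350,::-1],None,fx=3,fy=3,interpolation=cv2.INTER_CUBIC)[:600,:780])
h=cv2.cvtColor(s['image'],cv2.COLOR_RGB2HSV); C=cloud(s)
m=(h[...,0]>60)&(h[...,0]<95)&(h[...,1]>90)&(abs(C[...,2]-.045)<.008)
# right outer edge rows
R_=[];
for v in range(150,245,5):
    u=np.where(m[v,300:340])[0]
    if len(u): R_.append(onz(s,[(300+u.max()+.5,v)],.045)[0])
R_=np.array(R_); print('front edge',np.polyfit(R_[:,1],R_[:,0],1),R_.mean(0))
F=[]
for u in range(140,262,6):
    v=np.where(m[40:90,u])[0]
    if len(v): F.append(onz(s,[(u,40+v.min()-.5)],.045)[0])
F=np.array(F); print('-y edge',np.polyfit(F[:,0],F[:,1],1),F.mean(0))
# bar
b=(C[...,2]>.2); 
ys=[];zs=[];xs=[]
for v in range(85,235):
    r=C[v,270:300]; k=(r[:,2]>.22)&(r[:,2]<.27); 
    if k.sum()>10: ys.append(np.median(r[k,1]));zs.append(np.percentile(r[k,2],80));xs.append(r[k,0].mean())
p=np.polyfit(ys,zs,1);q=np.polyfit(ys,xs,1);print('bar z',p,np.degrees(np.arctan(p[0])),'x',q,'at y=-.13',np.polyval(p,-.13),np.polyval(q,-.13)); print('tip end',C[30:34,284])
# shank/square boundary, sockets white clips
cl=(h[...,1]<60)&(h[...,2]>150)&(C[...,2]>.028)&(C[...,2]<.07)
n,l,st,ce=cv2.connectedComponentsWithStats(cl.astype(np.uint8))
for i in range(1,n):
    if st[i,4]>30: P=C[l==i]; print(st[i],ce[i],P.mean(0),P.min(0)[:2],P.max(0)[:2],'z',np.percentile(P[:,2],[50,90,97]))
```

```text
front edge [0.0371 0.4771] [ 0.4726 -0.1217  0.045 ]
-y edge [-0.0317 -0.2439] [ 0.5746 -0.2622  0.045 ]
bar z [-0.0527  0.2368] -3.0168296465631816 x [0.0602 0.515 ] at y=-.13 0.24363136216794296 0.5072048186591825
tip end [[ 0.5012 -0.2335  0.2481]
 [ 0.5012 -0.2333  0.2473]
 [ 0.5012 -0.2329  0.2476]
 [ 0.5012 -0.2329  0.2463]]
[ 156   84   43   38 1209] [178.3921 102.402 ] [ 0.5986 -0.2222  0.0503] [ 0.5793 -0.2405] [ 0.6264 -0.2049] z [0.0537 0.0566 0.0573]
[315  91   6  34 191] [317.4398 107.5393] [ 0.4664 -0.2091  0.043 ] [ 0.4632 -0.2245] [ 0.4698 -0.1938] z [0.0424 0.0461 0.0468]
[126  93   9  44 174] [130.0172 114.3563] [ 0.6477 -0.2148  0.0482] [ 0.6459 -0.2348] [ 0.6493 -0.1942] z [0.0483 0.0501 0.0508]
[256 138   9  25 176] [260.233  150.1023] [ 0.5255 -0.1709  0.0368] [ 0.5217 -0.1827] [ 0.5301 -0.1578] z [0.0381 0.0397 0.0403]
[ 165  152   40   35 1086] [185.407  169.6915] [ 0.6005 -0.1579  0.0501] [ 0.5815 -0.1734] [ 0.6285 -0.1368] z [0.0536 0.0565 0.0572]
[176 214  37  31 930] [194.5849 229.029 ] [ 0.6024 -0.0922  0.0405] [ 0.5835 -0.1078] [ 0.6263 -0.0701] z [0.0414 0.043  0.0436]
[261 231   7  16  82] [263.8415 238.3293] [ 0.5293 -0.0752  0.0364] [ 0.5259 -0.0834] [ 0.5332 -0.0636] z [0.0377 0.0393 0.0399]
```

View pics/c10.png

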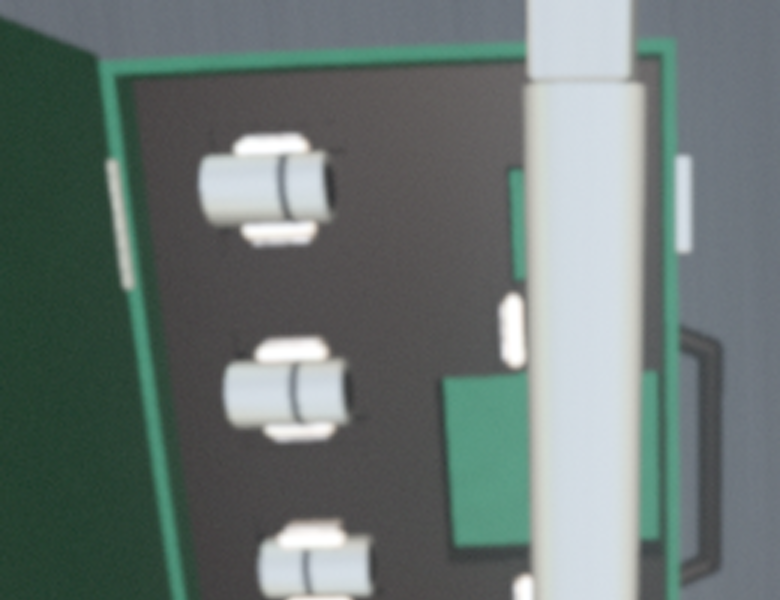

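```bash
python3 -m crank '[{"linear":[0.09,0.13,0],"rot":[0.33,-0.11,0.15],"hand":0},{"linear":[0.09,0.13,-0.2],"rot":[0.33,-0.11,0.15],"hand":0},{"linear":[0,0,-0.4],"rot":[0,0,0],"hand":0},{"linear":[0,0,-0.4],"rot":[0,0,0],"hand":0},{"linear":[0,0,-0.4],"rot":[0,0,0],"hand":0},{"linear":[0,0,-0.3],"rot":[0,0,0],"hand":0},{"linear":[0,0,-0.2],"rot":[0,0,0],"hand":0},{"linear":[0,0,0],"rot":[0,0,0],"hand":0}]'
cat >> h.py <<'E'
PC=np.array([.5615,-.1232]); PSI=np.radians(-2.0); EX=np.array([np.cos(PSI),np.sin(PSI)]); EY=np.array([-EX[1],EX[0]])
def case(x,y): return PC+x*EX+y*EY
def tocase(P): d=np.asarray(P)[...,:2]-PC; return np.stack([d@EX,d@EY],-1)
E
cat > bar.py <<'E'
from h import *
import sys
np.set_printoptions(precision=4,suppress=True)
f=sys.argv[1]; o=monitor.get_obs(); T=toolT();s=snap('wrist','pics/%s.png'%f); C=cloud(s)
print('tcp',T[:3,3],'tip case',tocase(tip()),tip()[2],'rotto',rotto([0,0,-1],[-EX[0],-EX[1],0]),'F',np.array(o['force']))
ys=[];zs=[];xs=[]
tz=tip()[2]+.02
for v in range(60,235):
    r=C[v,262:308]; k=abs(r[:,2]-tz)<.022
    if k.sum()>10: ys.append(np.median(r[k,1]));zs.append(np.percentile(r[k,2],80));xs.append(r[k,0].mean())
p=np.polyfit(ys,zs,1);q=np.polyfit(ys,xs,1);Y0=T[1,3]
print('bar pitch(thin up +)',-np.degrees(np.arctan(p[0])),'yaw',-np.degrees(np.arctan(q[0])),'axis at tcp: z',np.polyval(p,Y0)-.008,'case',tocase([np.polyval(q,Y0),Y0]))
col=s['image'][15:110,284].astype(int)
cv2.imwrite('pics/%sc.png'%f,cv2.resize(s['image'][0:250,90:350,::-1],None,fx=2.4,fy=2.4,interpolation=cv2.INTER_CUBIC))
E
python3 bar.py w6
```

```text
clock: 11.62
tool_pos: [0.5222, -0.1127, 0.0726]
orientation: [-4.5, 86.3, 84.0]
force: [0.1, 0.4, -3.0]
opening: 0.0148
tcp [ 0.5222 -0.1127  0.0726] tip case [-0.0393  0.0069] 0.10825007122005323 rotto [-0.7337  0.0941 -0.1077] F [ 0.1136  0.3627 -3.0182]
bar pitch(thin up +) -1.1677098471000278 yaw -1.3238885506936038 axis at tcp: z 0.11977730307896525 case [-0.0399  0.0091]
```

View pics/w6c.png

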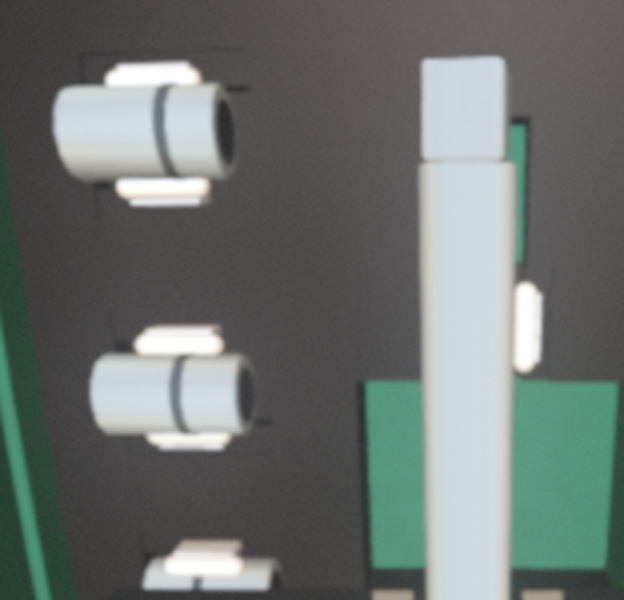

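Run:
```python
from h import *
s=load('pics/w6.npz')
e=onz(s,[(284,23.5),(284,66.5)],.1255); print(tocase(e)-[[0,-.1],[0,-.085]])
# recess features in picture: finger well corners and lips
C=cloud(s)
for p in [(242,160),(347,160),(326.5,237)]: print(p, tocase(onz(s,[p],.030)))
print('lip',tocase(onz(s,[(309,136)],.038)))
```

```text
[[-3.85616907e-02 -9.80700726e-05]
 [-3.86957219e-02 -5.40330282e-04]]
(242, 160) [[-0.00944266 -0.03130946]]
(347, 160) [[-0.08211602 -0.0321255 ]]
(326.5, 237) [[-0.07090223  0.02625559]]
lip [[-0.05472346 -0.0491863 ]]
```

```bash
python3 -m crank '[{"linear":[-0.1,0.02,-0.1],"rot":[-0.2,0.08,-0.14],"hand":0},{"linear":[0,0,-0.3],"rot":[0,0,0],"hand":0},{"linear":[0,0,-0.3],"rot":[0,0,0],"hand":0},{"linear":[0,0,-0.25],"rot":[0,0,0],"hand":0},{"linear":[0,0,0],"rot":[0,0,0],"hand":0}]'; python3 bar.py w7
```

```text
clock: 12.3
tool_pos: [0.5214, -0.1114, 0.0198]
orientation: [-11.3, 87.3, 76.6]
force: [-1.0, -0.1, -3.3]
opening: 0.0149
tcp [ 0.5214 -0.1114  0.0198] tip case [-0.0402  0.0088] 0.0554137631402101 rotto [-0.534   0.1406  0.0138] F [-0.985  -0.1145 -3.3269]
bar pitch(thin up +) -0.21722516327007385 yaw -1.898123097927377 axis at tcp: z 0.06694564936135247 case [-0.041   0.0104]
```

View pics/w7c.png

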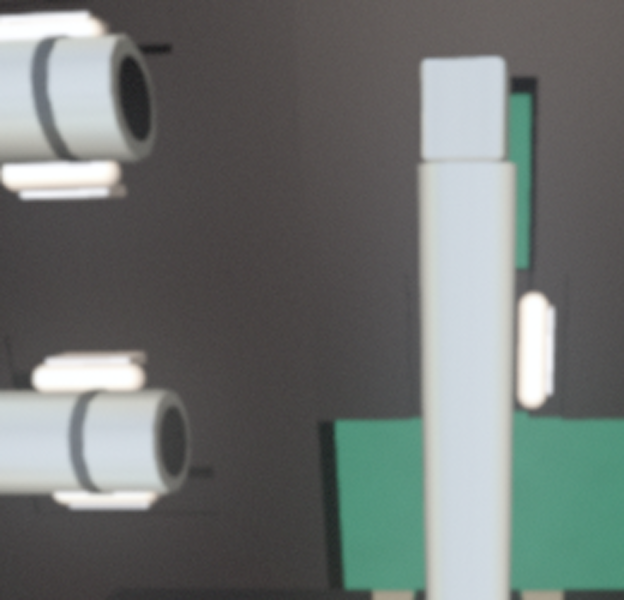

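```bash
python3 -m crank '[{"linear":[-0.08,0,0],"rot":[0,0.05,0],"hand":0},{"linear":[-0.06,0,0],"rot":[0,0.05,0],"hand":0},{"linear":[-0.02,0,0],"rot":[0,0,0],"hand":0}]'; python3 bar.py w8;python3 - <<'E'
from h import *
s=load('pics/w8.npz')
e=onz(s,[(284,23.5),(284,66.5)],.0739); print(tocase(e)-[[0,-.1],[0,-.085]])
E
```

```text
clock: 12.72
tool_pos: [0.5131, -0.1114, 0.0223]
orientation: [-5.1, 87.3, 82.8]
force: [0.3, -0.1, -4.3]
opening: 0.015
tcp [ 0.5131 -0.1114  0.0223] tip case [-0.049   0.0085] 0.05719914642415742 rotto [-0.5353  0.0666  0.0118] F [ 0.3127 -0.1455 -4.2968]
bar pitch(thin up +) -0.1711652243090109 yaw -1.8539334940493322 axis at tcp: z 0.06941071673664645 case [-0.049   0.0101]
[[-0.04874216  0.0012314 ]
 [-0.04873054  0.00115477]]
```

View pics/w8c.png

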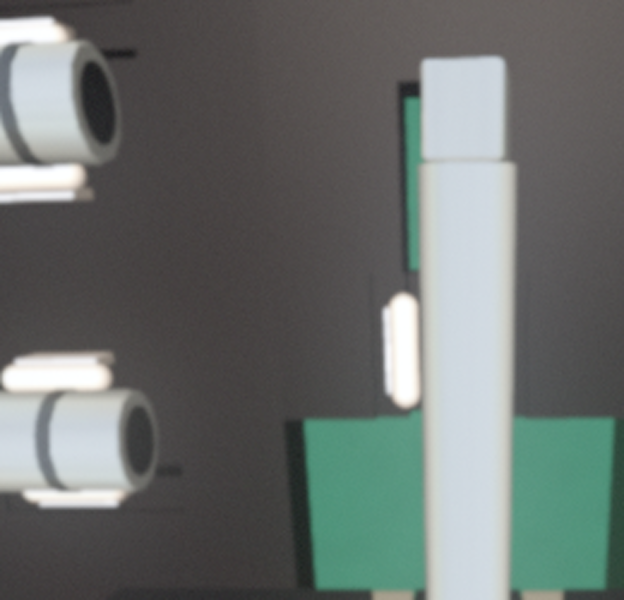

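```bash
python3 -m crank '[{"linear":[0.05,0,-0.05],"rot":[0,0,0],"hand":0},{"linear":[0.035,0,-0.1],"rot":[0,0,0],"hand":0},{"linear":[0,-0.01,-0.1],"rot":[0,0,0],"hand":0},{"linear":[0,0,-0.06],"rot":[0,0,0],"hand":0}]'; python3 bar.py w9
```

```text
clock: 13.28
tool_pos: [0.5188, -0.112, 0.0025]
orientation: [-5.8, 87.3, 82.1]
force: [0.0, -0.3, -4.3]
opening: 0.0149
tcp [ 0.5188 -0.112   0.0025] tip case [-0.0435  0.0081] 0.037080470613033836 rotto [-0.5355  0.0666  0.0128] F [ 0.0337 -0.346  -4.29  ]
bar pitch(thin up +) -0.1907484888338819 yaw -1.8942274199050932 axis at tcp: z 0.049667301693850564 case [-0.0433  0.0097]
```

View pics/w9c.png

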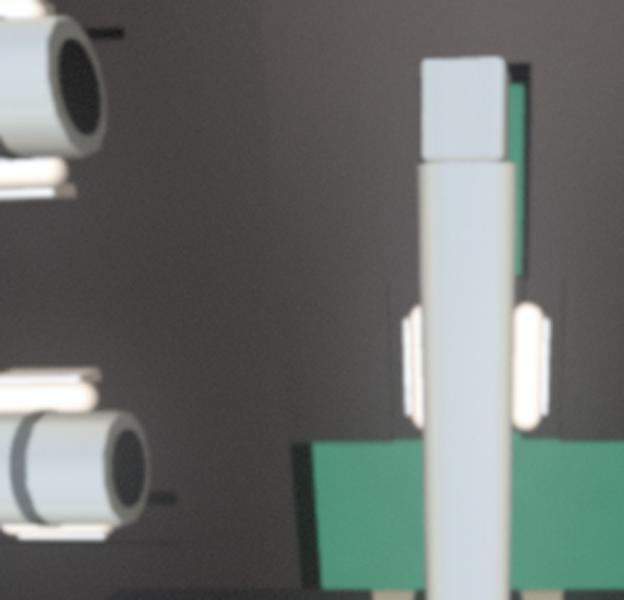

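```bash
python3 -m crank '[{"linear":[-0.02,0,-0.04],"rot":[0,0,0],"hand":0},{"linear":[-0.015,0,-0.05],"rot":[0,0,0],"hand":0},{"linear":[0,0,-0.05],"rot":[0,0,0],"hand":0},{"linear":[0,0,-0.03],"rot":[0,0,0],"hand":0}]'; python3 -m crank '[{"linear":[0,0,-0.05],"rot":[0,0,0],"hand":0}]'; python3 -m crank '[{"linear":[0,0,-0.05],"rot":[0,0,0],"hand":0}]';python3 bar.py w10
```

```text
clock: 13.82
tool_pos: [0.5176, -0.1121, -0.0072]
orientation: [-7.8, 87.3, 80.2]
force: [-4.1, 0.2, 10.2]
opening: 0.0153
clock: 13.95
tool_pos: [0.5176, -0.1122, -0.0092]
orientation: [-8.3, 87.3, 79.7]
force: [-4.4, 0.5, 10.0]
opening: 0.015
clock: 14.08
tool_pos: [0.5174, -0.1123, -0.0115]
orientation: [-8.5, 87.3, 79.6]
force: [-3.3, 0.9, 5.4]
opening: 0.0153
tcp [ 0.5174 -0.1123 -0.0115] tip case [-0.0448  0.0078] 0.02309852186799137 rotto [-0.5261  0.0933 -0.0119] F [-3.2557  0.8593  5.4267]
bar pitch(thin up +) 1.9810747431201194 yaw -1.6391266311422248 axis at tcp: z 0.035695699720297104 case [-0.0449  0.0094]
```

View pics/w10c.png

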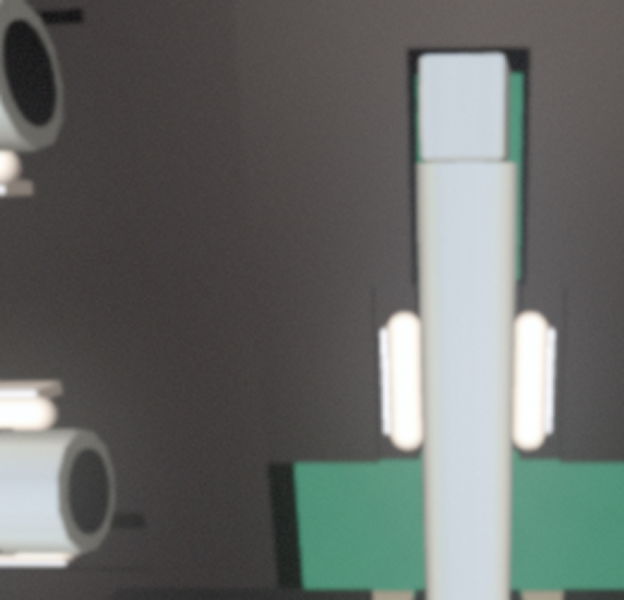

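```bash
for i in 1 2 3; do python3 -m crank '[{"linear":[0,-0.01,-0.05],"rot":[0.12,0,0],"hand":0}]'; done;python3 bar.py w11
```

```text
clock: 14.25
tool_pos: [0.5173, -0.1124, -0.0146]
orientation: [-6.6, 86.7, 81.5]
force: [-0.8, 3.8, 1.8]
opening: 0.0152
clock: 14.38
tool_pos: [0.5173, -0.1126, -0.0174]
orientation: [-5.3, 86.0, 82.8]
force: [-11.4, 11.7, 35.0]
opening: 0.015
clock: 14.5
tool_pos: [0.5174, -0.1124, -0.0179]
orientation: [-4.3, 85.3, 83.8]
force: [-16.2, 12.4, 47.6]
opening: 0.0149
tcp [ 0.5174 -0.1124 -0.0179] tip case [-0.0446  0.0062] 0.016852207162982406 rotto [-0.933   0.104  -0.0344] F [-16.1745  12.4044  47.5572]
bar pitch(thin up +) -0.22242937645385463 yaw -1.774902788058529 axis at tcp: z 0.030369981650643023 case [-0.0447  0.0092]
```

View pics/w11c.png

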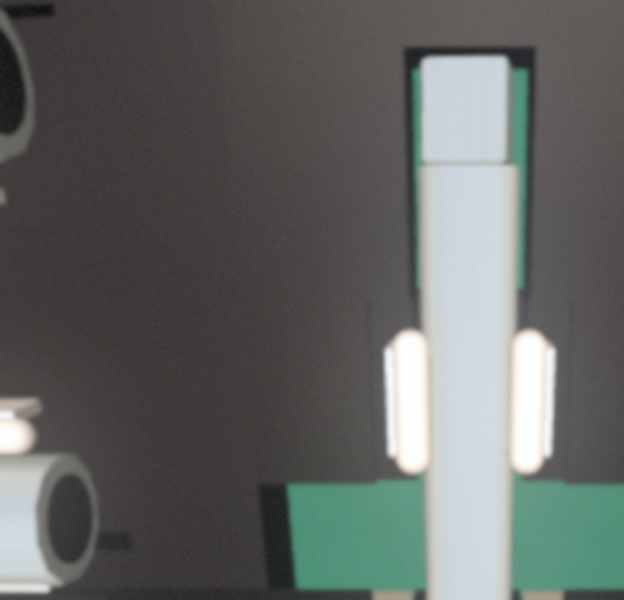

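```bash
python3 -m crank '[{"linear":[0,0,0.04],"rot":[0,0,0],"hand":0},{"linear":[0,0,0],"rot":[0,0,0],"hand":0.27},{"linear":[0,0,0],"rot":[0,0,0],"hand":0.27},{"linear":[0,0,0],"rot":[0,0,0],"hand":0.27}]'; python3 -m crank '[{"linear":[0,0,0.1],"rot":[0,0,0],"hand":0.27},{"linear":[0,0,0.2],"rot":[-0.4,0.05,0],"hand":0.27},{"linear":[0,0,0.4],"rot":[-0.5,0.05,0],"hand":0.27},{"linear":[0,0,0.5],"rot":[0,0,0],"hand":0},{"linear":[0,-0.2,0.5],"rot":[0,0,0],"hand":0},{"linear":[0,0,0],"rot":[0,0,0],"hand":0}]'
python3 - <<'E'
from h import *
np.set_printoptions(precision=4,suppress=True)
s=snap('wrist','pics/w12.png'); print(tip(),rotto([0,0,-1],[-EX[0],-EX[1],0]),monitor.get_obs()['joint_pos']); snap('side','pics/d12.png');snap('scene','pics/s12.png')
E
```

```text
clock: 15.05
tool_pos: [0.5182, -0.1133, -0.0161]
orientation: [-5.2, 85.3, 82.9]
force: [-0.0, -0.0, -0.3]
opening: 0.0234
clock: 15.8
tool_pos: [0.5189, -0.126, 0.0907]
orientation: [-96.6, 89.9, -8.4]
force: [0.1, 0.3, 0.2]
opening: 0.0019
[ 0.5179 -0.1257  0.1245] [ 0.0008  0.0039 -0.0275] [  7.456   12.7825 -25.484    0.0084 -51.7146  -9.3236]
```

View pics/w12.png

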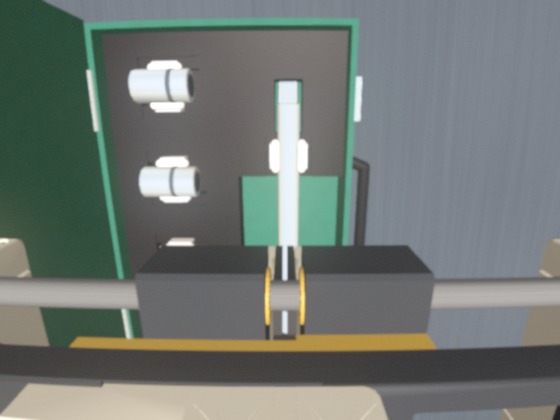

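```bash
python3 -m crank '[{"linear":[0,-0.03,0],"rot":[0,0,-0.95],"hand":0},{"linear":[0,-0.03,0],"rot":[0,0,-0.95],"hand":0},{"linear":[0,-0.03,0],"rot":[0,0,-0.95],"hand":0},{"linear":[0,-0.03,0],"rot":[0,0,-0.95],"hand":0},{"linear":[0,-0.03,0],"rot":[0,0,-0.95],"hand":0},{"linear":[0,-0.03,0],"rot":[0,0,-0.95],"hand":0},{"linear":[0,-0.03,0],"rot":[0,0,-0.95],"hand":0},{"linear":[0,-0.03,0],"rot":[0,0,-0.95],"hand":0},{"linear":[0,-0.03,0],"rot":[0,0,-0.95],"hand":0},{"linear":[0,-0.03,0],"rot":[0,0,-0.95],"hand":0},{"linear":[0,-0.03,0],"rot":[0,0,-0.95],"hand":0},{"linear":[0,-0.03,0],"rot":[0,0,-0.95],"hand":0},{"linear":[0,-0.03,0],"rot":[0,0,-0.95],"hand":0},{"linear":[0,0,0],"rot":[0,0,-0.95],"hand":0},{"linear":[0.25,0,0],"rot":[0,0,-0.95],"hand":0},{"linear":[0.25,0,0],"rot":[0,0,-0.95],"hand":0},{"linear":[0.25,0,0],"rot":[0,0,-0.95],"hand":0},{"linear":[0.25,0,0],"rot":[0,0,-0.9],"hand":0},{"linear":[0.2,0,0],"rot":[0,0,-0.8],"hand":0},{"linear":[0,0,0],"rot":[0,0,0],"hand":0}]'
python3 - <<'E'
from h import *
np.set_printoptions(precision=4,suppress=True)
s=snap('wrist','pics/w13.png'); print(tip(),tocase(tip()),rotto([0,0,-1],[-EY[0],-EY[1],0]),rotto([0,0,-1],[EY[0],EY[1],0]),monitor.get_obs()['joint_pos'])
print(proj(s,tip()), [proj(s,[*case(.04,y),.056]) for y in(-.033,-.099)])
snap('side','pics/d13.png');snap('scene','pics/s13.png')
E
```

```text
clock: 18.45
tool_pos: [0.5749, -0.147, 0.0639]
orientation: [142.0, 87.6, 137.9]
force: [-0.3, 0.4, -0.2]
opening: 0.0002
[ 0.5753 -0.1479  0.0989] [ 0.0147 -0.0242] [ -0.5611   0.4836 -35.5766] [-0.3115 -0.3614  0.4158] [  3.2853  20.8372 -16.7915  -2.0858 -54.0741 -96.1153]
[[283.8913 263.3593]] [array([[270.4886, 273.4307]]), array([[170.1014, 277.388 ]])]
```

View pics/w13.png

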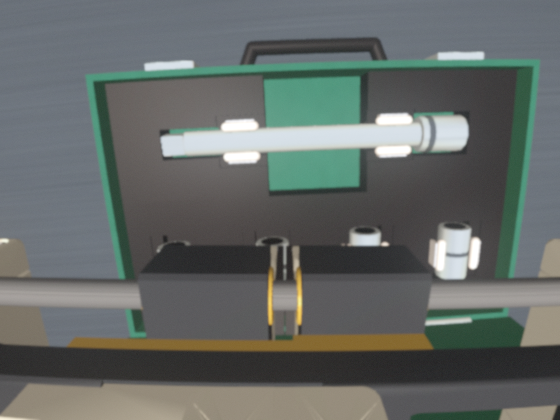

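View pics/d13.png

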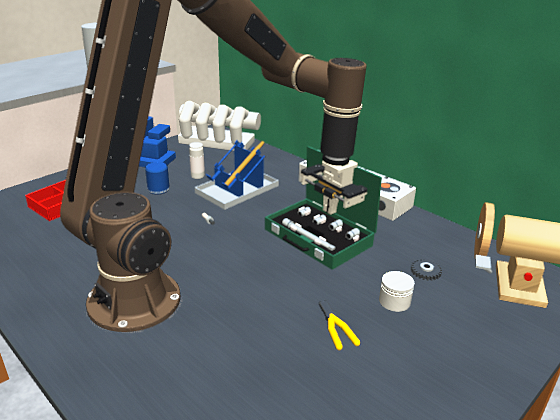

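```bash
python3 -m crank '[{"linear":[0.15,-0.06,0],"rot":[-0.15,-0.18,0.2],"hand":0},{"linear":[0.15,-0.06,0],"rot":[-0.15,-0.18,0.2],"hand":0},{"linear":[0.12,-0.04,0],"rot":[0,0,0],"hand":0},{"linear":[0.01,0,0],"rot":[0,0,0],"hand":0}]'
python3 - <<'E'
from h import *
np.set_printoptions(precision=4,suppress=True)
s=snap('wrist','pics/w14.png'); print(tip(),tocase(tip()),rotto([0,0,-1],[EY[0],EY[1],0]))
snap('side','pics/d14.png');snap('scene','pics/s14.png')
s=load('pics/w13.npz');C=cloud(s)
for u,v in((175,143),(230,139),(290,137),(350,135),(400,134),(450,132)): print(C[v,u],tocase(C[v,u]))
E
```

```text
clock: 19.1
tool_pos: [0.6013, -0.1572, 0.0651]
orientation: [-13.2, 89.8, -15.0]
force: [0.6, 0.2, -0.8]
opening: 0.0006
[ 0.6009 -0.1571  0.1001] [ 0.0406 -0.0325] [ 0.0109  0.0419 -0.0395]
[ 0.5129 -0.2127  0.0376] [-0.0454 -0.0911]
[ 0.5131 -0.1767  0.039 ] [-0.0465 -0.0552]
[ 0.5148 -0.1382  0.0374] [-0.0461 -0.0167]
[ 0.5162 -0.0993  0.0376] [-0.0461  0.0223]
[ 0.5178 -0.0662  0.0374] [-0.0457  0.0554]
[ 0.5183 -0.0346  0.0418] [-0.0463  0.087 ]
```

Run:
```python
import cv2,numpy as np
a=cv2.imread('pics/s14.png')[140:240,190:290];b=cv2.imread('pics/d14.png')[160:260,275:375]
cv2.imwrite('pics/c14.png',np.hstack([cv2.resize(x,(400,400),interpolation=cv2.INTER_CUBIC) for x in(a,b)]))
```

```text
(no output)
```

View pics/c14.png

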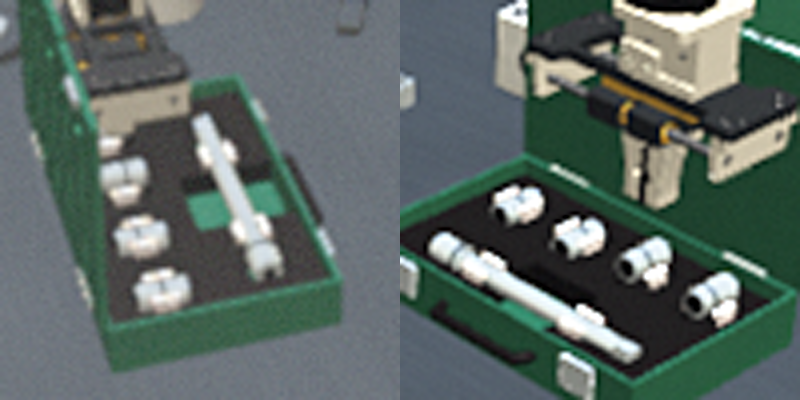

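```bash
python3 -m crank '[{"linear":[0,0,-0.2],"rot":[0,0,0],"hand":0},{"linear":[0,0,-0.2],"rot":[0,0,0],"hand":0},{"linear":[0,0,-0.15],"rot":[0,0,0],"hand":0},{"linear":[0,0,-0.05],"rot":[0,0,0],"hand":0}]'; for i in 1 2 3 4; do python3 -m crank '[{"linear":[0,0,-0.05],"rot":[0,0,0],"hand":0}]'; done
```

```text
clock: 19.75
tool_pos: [0.5997, -0.1571, 0.0258]
orientation: [-13.9, 89.9, -15.8]
force: [-0.8, 0.6, -0.3]
opening: 0.0004
clock: 19.88
tool_pos: [0.6, -0.1572, 0.0231]
orientation: [-20.9, 89.9, -22.7]
force: [-1.5, 0.3, 10.8]
opening: 0.0003
clock: 20.0
tool_pos: [0.6006, -0.1574, 0.0212]
orientation: [-21.4, 89.8, -23.2]
force: [-3.4, 1.2, 11.0]
opening: 0.0002
clock: 20.12
tool_pos: [0.6011, -0.1575, 0.0195]
orientation: [-21.1, 89.7, -22.9]
force: [-3.9, 1.6, 9.7]
opening: 0.0002
clock: 20.25
tool_pos: [0.6015, -0.1575, 0.0177]
orientation: [-19.1, 89.7, -20.8]
force: [-3.1, 0.2, 6.1]
opening: 0.0002
```

```bash
for i in 1 2 3 4; do python3 -m crank '[{"linear":[0,0,-0.05],"rot":[0,0,0],"hand":0}]'; done
```

```text
clock: 20.38
tool_pos: [0.6017, -0.1575, 0.0155]
orientation: [-17.7, 89.6, -19.4]
force: [-1.8, -0.0, 2.9]
opening: 0.0007
clock: 20.5
tool_pos: [0.602, -0.1575, 0.0127]
orientation: [-15.5, 89.6, -17.2]
force: [-0.1, -0.2, -0.3]
opening: 0.0003
clock: 20.62
tool_pos: [0.6046, -0.1578, 0.0116]
orientation: [-12.7, 89.3, -14.4]
force: [-3.0, 0.8, 21.3]
opening: 0.0002
clock: 20.75
tool_pos: [0.608, -0.1581, 0.0114]
orientation: [-10.9, 88.9, -12.4]
force: [-4.4, 1.3, 20.9]
opening: 0.0006
```

```bash
python3 -m crank '[{"linear":[0,0,0.2],"rot":[0,0,0],"hand":0},{"linear":[-0.03,0,0.4],"rot":[0,0,0],"hand":0},{"linear":[-0.05,-0.3,0.1],"rot":[0,-0.1,0],"hand":0},{"linear":[-0.05,-0.4,0],"rot":[0,-0.1,0],"hand":0},{"linear":[-0.02,-0.35,0],"rot":[0,0,0],"hand":0},{"linear":[0,-0.03,0],"rot":[0,0,0],"hand":0}]'
python3 - <<'E'
from h import *
np.set_printoptions(precision=4,suppress=True)
print(tip(),tocase(tip()),rotto([0,0,-1],[EY[0],EY[1],0]))
for n in('scene','side'):
    s=snap(n,f'pics/{n}15.png'); C=cloud(s); h=cv2.cvtColor(s['image'],cv2.COLOR_RGB2HSV); q=tocase(C)
    for y in(-.099,-.033,.033,.099):
        m=(h[...,1]<70)&(h[...,2]>110)&(abs(q[...,0]-.04)<.028)&(abs(q[...,1]-y)<.024)&(C[...,2]>.03)&(C[...,2]<.075)
        if m.sum()>5: print(n,y,m.sum(),'z',np.percentile(C[m][:,2],[50,80,95]))
a=cv2.imread('pics/scene15.png')[140:240,190:290];b=cv2.imread('pics/side15.png')[160:260,275:375]
cv2.imwrite('pics/c15.png',np.hstack([cv2.resize(x,(400,400),interpolation=cv2.INTER_CUBIC) for x in(a,b)]))
E
```

```text
clock: 21.5
tool_pos: [0.5977, -0.2264, 0.0541]
orientation: [-4.4, 87.9, -6.0]
force: [-0.8, 0.4, -0.5]
opening: 0.0005
[ 0.5964 -0.2262  0.0891] [ 0.0385 -0.1017] [ 0.0456  0.4205 -0.0901]
scene -0.099 75 z [0.0499 0.0545 0.0584]
scene -0.033 91 z [0.0411 0.0439 0.0452]
scene 0.033 102 z [0.0409 0.0435 0.0451]
scene 0.099 119 z [0.0402 0.0437 0.0449]
side -0.099 89 z [0.0477 0.0514 0.0534]
side -0.033 71 z [0.0374 0.0398 0.0414]
side 0.033 71 z [0.0375 0.0399 0.0411]
side 0.099 70 z [0.0369 0.0388 0.0411]
```

View pics/c15.png

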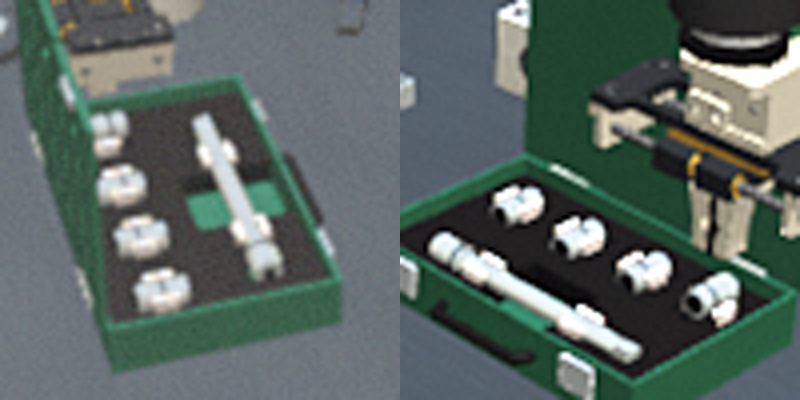

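```bash
python3 -m crank '[{"linear":[0,0.03,-0.05],"rot":[0,0.25,0],"hand":0},{"linear":[0,0.02,-0.15],"rot":[0,0.17,0],"hand":0},{"linear":[0,0,-0.15],"rot":[0,0,0],"hand":0},{"linear":[0,0,-0.05],"rot":[0,0,0],"hand":0}]'
python3 - <<'E'
from h import *
print(tip(),tocase(tip()),rotto([0,0,-1],[EY[0],EY[1],0]))
E
for i in 1 2 3 4; do python3 -m crank '[{"linear":[0,0,-0.05],"rot":[0,0,0],"hand":0}]'; done
```

```text
clock: 22.1
tool_pos: [0.5979, -0.2204, 0.0276]
orientation: [-138.0, 89.7, -139.4]
force: [0.2, -0.0, -0.5]
opening: 0.0003
[ 0.59799428 -0.22029861  0.06257374] [ 0.03986074 -0.09576583] [ 0.03854833 -0.0454443  -0.11956992]
clock: 22.22
tool_pos: [0.5978, -0.2203, 0.0242]
orientation: [-138.9, 89.7, -140.3]
force: [0.6, -0.2, 7.6]
opening: 0.0005
clock: 22.35
tool_pos: [0.5985, -0.2206, 0.0222]
orientation: [-124.3, 89.7, -125.6]
force: [-2.8, 1.2, 10.4]
opening: 0.0002
clock: 22.48
tool_pos: [0.5989, -0.2208, 0.0205]
orientation: [-109.8, 89.7, -111.2]
force: [-3.4, 1.2, 9.2]
opening: 0.0004
clock: 22.6
tool_pos: [0.5992, -0.2209, 0.0189]
orientation: [-95.8, 89.7, -97.1]
force: [-2.7, 3.0, 8.9]
opening: 0.0006
```

```bash
for i in 1 2 3 4; do python3 -m crank '[{"linear":[0,-0.01,-0.05],"rot":[0,0,0],"hand":0}]'; done
```

```text
clock: 22.72
tool_pos: [0.5995, -0.2215, 0.017]
orientation: [-83.7, 89.7, -84.9]
force: [-2.6, 1.7, 5.3]
opening: 0.0003
clock: 22.85
tool_pos: [0.5996, -0.222, 0.0146]
orientation: [-75.4, 89.7, -76.7]
force: [-1.7, 1.0, 1.5]
opening: 0.0006
clock: 22.98
tool_pos: [0.5998, -0.2227, 0.0116]
orientation: [-69.9, 89.7, -71.2]
force: [0.2, -0.2, -0.8]
opening: 0.0003
clock: 23.1
tool_pos: [0.6001, -0.2241, 0.0108]
orientation: [-69.5, 89.6, -70.7]
force: [-10.6, 4.4, 34.5]
opening: 0.0007
```

```bash
python3 -m crank '[{"linear":[0,0,0.15],"rot":[0,0,0],"hand":0},{"linear":[-0.1,0.1,0.3],"rot":[0,0,0],"hand":0},{"linear":[-0.2,0.2,0.5],"rot":[0,0,0],"hand":0},{"linear":[-0.2,0.2,0.8],"rot":[0,0,0],"hand":0},{"linear":[0,0.3,0.9],"rot":[0,0,0],"hand":0},{"linear":[0,0.3,0.9],"rot":[0,0,0],"hand":0},{"linear":[0,0.3,0.6],"rot":[0,0,0],"hand":0},{"linear":[0,0,0.1],"rot":[0,0,0],"hand":0}]'
python3 - <<'E'
from h import *
np.set_printoptions(precision=4,suppress=True)
print(tip(),tocase(tip()),rotto([0,0,-1],[EY[0],EY[1],0]),monitor.get_obs()['joint_pos'])
for n in('scene','side','wrist'):
    s=snap(n,f'pics/{n}16.png'); C=cloud(s); h=cv2.cvtColor(s['image'],cv2.COLOR_RGB2HSV); q=tocase(C)
    for y in(-.099,-.033,.033,.099):
        m=(h[...,1]<70)&(h[...,2]>110)&(abs(q[...,0]-.04)<.028)&(abs(q[...,1]-y)<.024)&(C[...,2]>.03)&(C[...,2]<.075)
        if m.sum()>5: print(n,y,m.sum(),'z',np.percentile(C[m][:,2],[50,80,95]))
    g=(h[...,0]>60)&(h[...,0]<95)&(h[...,1]>90)&(C[...,2]>.07)&(C[...,2]<.3)&(C[...,0]>.6)&(C[...,0]<.8)&(C[...,1]<.05)&(C[...,1]>-.3)
    P=C[g]
    if len(P)>100: c=P.mean(0); nv=np.linalg.svd(P-c,full_matrices=False)[2][2]; print(n,'lid',len(P),c,nv,P.min(0),P.max(0))
a=cv2.imread('pics/scene16.png')[120:240,170:290];b=cv2.imread('pics/side16.png')[140:260,275:395]
cv2.imwrite('pics/c16.png',np.hstack([cv2.resize(x,(400,400),interpolation=cv2.INTER_CUBIC) for x in(a,b)]))
E
```

```text
clock: 24.1
tool_pos: [0.5643, -0.1361, 0.2771]
orientation: [-56.3, 89.6, -57.5]
force: [-0.5, 0.6, -1.0]
opening: 0.0005
[ 0.5642 -0.1359  0.3121] [ 0.0032 -0.0126] [ 0.0652  0.0409 -0.1501] [  5.9866   9.0576  -4.4104   0.3544 -76.3606 -97.3193]
scene -0.099 61 z [0.0412 0.0429 0.0453]
scene -0.033 89 z [0.0413 0.0435 0.0464]
scene 0.033 104 z [0.0409 0.0436 0.0452]
scene 0.099 116 z [0.0408 0.044  0.046 ]
scene lid 448 [ 0.6539 -0.0937  0.1724] [ 0.999  -0.028   0.0362] [ 0.6435 -0.2666  0.0704] [0.6609 0.0192 0.2393]
side -0.099 85 z [0.0373 0.0402 0.0413]
side -0.033 68 z [0.0369 0.0387 0.0407]
side 0.033 73 z [0.0365 0.0382 0.0402]
side 0.099 71 z [0.0374 0.0394 0.0402]
side lid 3579 [ 0.6479 -0.1371  0.1527] [-0.999   0.0396 -0.0221] [ 0.6355 -0.2726  0.07  ] [0.6621 0.0182 0.2346]
wrist -0.099 679 z [0.0415 0.0428 0.0438]
wrist -0.033 684 z [0.0413 0.0427 0.0437]
wrist 0.033 679 z [0.0412 0.0425 0.0437]
wrist 0.099 657 z [0.0411 0.0424 0.0434]
wrist lid 420 [ 0.652  -0.0498  0.2285] [ 0.9995 -0.0301  0.0041] [ 0.6427 -0.2665  0.0708] [0.658  0.0178 0.2326]
```

View pics/c16.png

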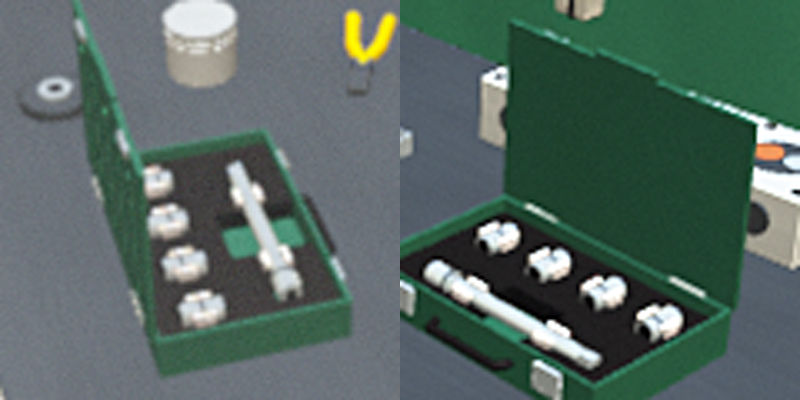

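View pics/wrist16.png

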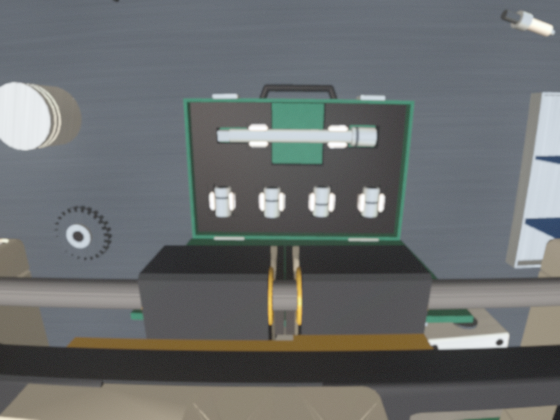

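```bash
python3 -m crank '[{"linear":[0.5,0.05,0],"rot":[0,0,-0.1],"hand":0},{"linear":[0.6,0.05,0],"rot":[0,0,0],"hand":0},{"linear":[0.6,0.05,0],"rot":[0,0,0],"hand":0},{"linear":[0.4,0,0],"rot":[0,0,0],"hand":0},{"linear":[0.15,0,0],"rot":[0,0,0],"hand":0},{"linear":[0,0,0],"rot":[0,0,0],"hand":0}]'
python3 - <<'E'
from h import *
np.set_printoptions(precision=4,suppress=True)
print(tip(),tocase(tip()),rotto([0,0,-1],[EY[0],EY[1],0]))
s=snap('wrist','pics/w17.png'); snap('side','pics/d17.png'); C=cloud(s)
print(proj(s,[.6515,-.125,.235]),proj(s,tip()))
s=load('pics/scene16.npz');C=cloud(s);m=(C[...,0]>.665)&(C[...,0]<.76)&(C[...,1]>-.25)&(C[...,1]<.0)&(C[...,2]>.02); v,u=np.where(m);print(m.sum(),C[m][:,2].max() if m.any() else 0)
E
```

```text
clock: 25.0
tool_pos: [0.6964, -0.13, 0.2611]
orientation: [-165.2, 88.8, -167.3]
force: [-0.2, 1.3, 0.3]
opening: 0.0006
[ 0.6971 -0.1298  0.2961] [ 0.1357 -0.0019] [ 0.052  -0.23    0.0153]
[[289.6674 160.7353]] [[284.1596 264.2856]]
0 0
```

View pics/w17.png

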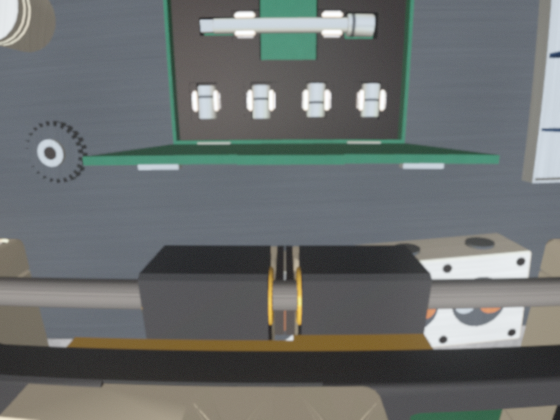

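View pics/d17.png

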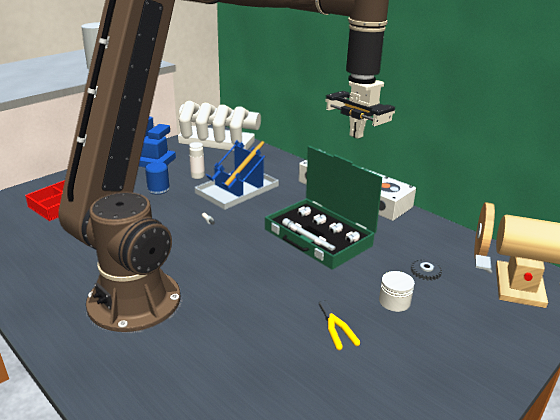

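```bash
python3 -m crank '[{"linear":[0,0.02,-0.3],"rot":[0,-0.12,0],"hand":0},{"linear":[0,0.02,-0.4],"rot":[0,-0.1,0],"hand":0},{"linear":[0,0.02,-0.4],"rot":[0,0,0],"hand":0},{"linear":[0,0,-0.4],"rot":[0,0,0],"hand":0},{"linear":[0,0,-0.2],"rot":[0,0,0],"hand":0},{"linear":[0,0,0],"rot":[0,0,0],"hand":0}]'
python3 - <<'E'
from h import *
np.set_printoptions(precision=3,suppress=True)
t=tip();print(t,tocase(t),rotto([0,0,-1],[EY[0],EY[1],0]))
snap('side','pics/d18.png')
hx=.6515;r=.145
th=np.radians(np.arange(90,-1,-6))
P=np.c_[hx-r*np.cos(th)+.006*np.sin(th)+.010,.045+r*np.sin(th)+.006*np.cos(th)]
print(np.c_[np.degrees(th),P]); print(np.diff(P,axis=0)/.06)
E
```

```text
clock: 25.85
tool_pos: [0.6923, -0.1269, 0.163]
orientation: [-25.0, 89.5, -27.1]
force: [0.3, -0.4, -0.2]
opening: -0.0001
[ 0.692 -0.127  0.198] [0.131 0.001] [0.046 0.091 0.021]
[[90.     0.667  0.19 ]
 [84.     0.652  0.19 ]
 [78.     0.637  0.188]
 [72.     0.622  0.185]
 [66.     0.608  0.18 ]
 [60.     0.594  0.174]
 [54.     0.581  0.166]
 [48.     0.569  0.157]
 [42.     0.558  0.146]
 [36.     0.548  0.135]
 [30.     0.539  0.123]
 [24.     0.531  0.109]
 [18.     0.525  0.096]
 [12.     0.521  0.081]
 [ 6.     0.518  0.066]
 [ 0.     0.516  0.051]]
[[-0.253 -0.003]
 [-0.251 -0.029]
 [-0.247 -0.055]
 [-0.24  -0.081]
 [-0.23  -0.106]
 [-0.218 -0.129]
 [-0.203 -0.151]
 [-0.186 -0.171]
 [-0.167 -0.19 ]
 [-0.147 -0.206]
 [-0.124 -0.221]
 [-0.1   -0.232]
 [-0.076 -0.242]
 [-0.05  -0.248]
 [-0.024 -0.252]]
```

View pics/d18.png

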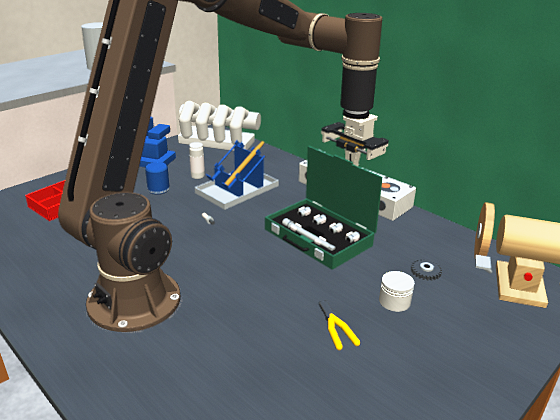

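```bash
python3 -m crank '[{"linear":[-0.12,0,-0.05],"rot":[0,0,0],"hand":0},{"linear":[-0.15,0,-0.05],"rot":[0,0,0],"hand":0},{"linear":[-0.13,0,0],"rot":[0,0,0],"hand":0},{"linear":[-0.13,0,0],"rot":[0,0,0],"hand":0},{"linear":[-0.13,0,0],"rot":[0,0,0],"hand":0},{"linear":[-0.13,0,-0.02],"rot":[0,0,0],"hand":0},{"linear":[-0.13,0,-0.02],"rot":[0,0,0],"hand":0},{"linear":[-0.13,0,-0.02],"rot":[0,0,0],"hand":0}]'
python3 - <<'E'
from h import *
np.set_printoptions(precision=3,suppress=True)
t=tip();print(t,tocase(t),rotto([0,0,-1],[EY[0],EY[1],0]))
snap('side','pics/d19.png')
E
```

```text
clock: 26.9
tool_pos: [0.6289, -0.1263, 0.1573]
orientation: [-9.1, 89.0, -11.1]
force: [2.3, -0.4, -1.4]
opening: 0.0003
[ 0.628 -0.126  0.192] [ 0.067 -0.001] [0.04  0.205 0.011]
```

View pics/d19.png

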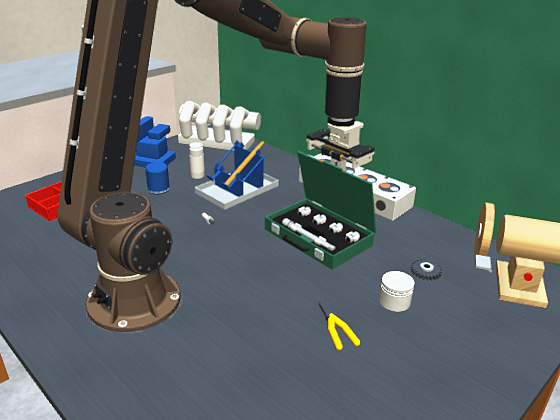

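```bash
python3 -m crank '[{"linear":[-0.13,0,-0.06],"rot":[0,0,0],"hand":0},{"linear":[-0.13,0,-0.08],"rot":[0,0,0],"hand":0},{"linear":[-0.13,0,-0.08],"rot":[0,0.05,0],"hand":0},{"linear":[-0.13,0,-0.08],"rot":[0,0.05,0],"hand":0},{"linear":[-0.12,0,-0.08],"rot":[0,0.05,0],"hand":0},{"linear":[-0.12,0,-0.08],"rot":[0,0,0],"hand":0},{"linear":[-0.11,0,-0.08],"rot":[0,0,0],"hand":0},{"linear":[-0.11,0,-0.08],"rot":[0,0,0],"hand":0}]'
python3 - <<'E'
from h import *
np.set_printoptions(precision=3,suppress=True)
t=tip();print(t,tocase(t),rotto([0,0,-1],[EY[0],EY[1],0]))
snap('side','pics/d20.png')
E
```

```text
clock: 27.95
tool_pos: [0.5649, -0.1267, 0.1179]
orientation: [-48.6, 89.7, -50.7]
force: [2.7, 0.9, -0.7]
opening: 0.0004
[ 0.565 -0.127  0.153] [ 0.003 -0.003] [0.043 0.035 0.015]
```

View pics/d20.png

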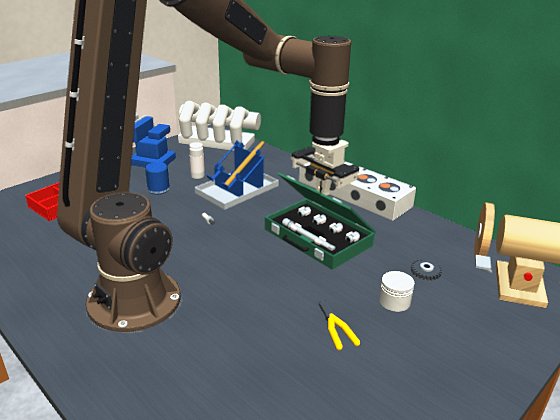

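Tracking well: the lid is at about 45° and the contact force is about 3 N. I'll continue the arc down.

```bash
python3 -m crank '[{"linear":[-0.1,0,-0.09],"rot":[0,0,0],"hand":0},{"linear":[-0.09,0,-0.1],"rot":[0,0,0],"hand":0},{"linear":[-0.08,0,-0.11],"rot":[0,0,0],"hand":0},{"linear":[-0.08,0,-0.11],"rot":[0,0,0],"hand":0},{"linear":[-0.07,0,-0.12],"rot":[0,0,0],"hand":0},{"linear":[-0.06,0,-0.12],"rot":[0,0,0],"hand":0},{"linear":[-0.05,0,-0.12],"rot":[0,0,0],"hand":0},{"linear":[-0.05,0,-0.12],"rot":[0,0,0],"hand":0}]'
python3 - <<'E'
from h import *
np.set_printoptions(precision=3,suppress=True)
t=tip();print(t,tocase(t),rotto([0,0,-1],[EY[0],EY[1],0]))
snap('side','pics/d21.png')
E
```

```text
clock: 29.0
tool_pos: [0.526, -0.1268, 0.0601]
orientation: [-74.3, 89.8, -76.4]
force: [0.2, 0.4, 0.8]
opening: 0.0002
[ 0.526 -0.127  0.095] [-0.035 -0.005] [0.041 0.01  0.02 ]
```

View pics/d21.png

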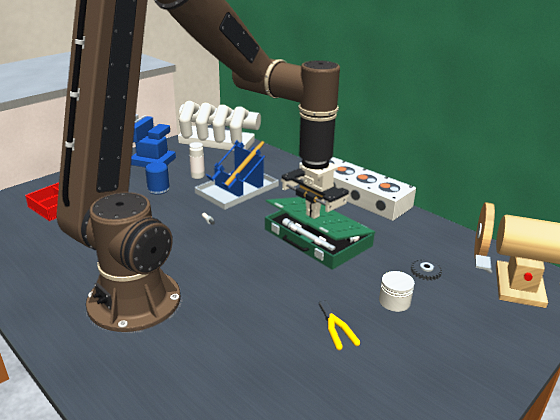

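```bash
python3 -m crank '[{"linear":[-0.04,0,-0.1],"rot":[0,0,0],"hand":0},{"linear":[-0.03,0,-0.1],"rot":[0,0,0],"hand":0},{"linear":[-0.02,0,-0.1],"rot":[0,0,0],"hand":0},{"linear":[-0.02,0,-0.1],"rot":[0,0,0],"hand":0},{"linear":[-0.01,0,-0.08],"rot":[0,0,0],"hand":0},{"linear":[0,0,-0.07],"rot":[0,0,0],"hand":0}]'; for i in 1 2 3; do python3 -m crank '[{"linear":[0,0,-0.04],"rot":[0,0,0],"hand":0}]'; done
```

```text
clock: 29.8
tool_pos: [0.5172, -0.1269, 0.0238]
orientation: [-104.8, 89.8, -107.0]
force: [-0.5, 0.4, 1.5]
opening: 0.0003
clock: 29.92
tool_pos: [0.517, -0.1269, 0.0211]
orientation: [-110.8, 89.8, -112.9]
force: [0.2, 0.7, 1.3]
opening: 0.0007
clock: 30.05
tool_pos: [0.5171, -0.127, 0.02]
orientation: [-110.8, 89.7, -112.9]
force: [-12.3, 7.1, 38.8]
opening: 0.0005
clock: 30.18
tool_pos: [0.5171, -0.127, 0.02]
orientation: [-104.6, 89.7, -106.6]
force: [-13.2, 7.1, 36.9]
opening: 0.0006
```

```bash
python3 -m crank '[{"linear":[0,0,0.15],"rot":[0,0,0],"hand":0},{"linear":[0,0,0.5],"rot":[0,0,0],"hand":0},{"linear":[-0.3,0,0.8],"rot":[0,0,0],"hand":0},{"linear":[-0.4,0,0.8],"rot":[0,0,0],"hand":0},{"linear":[-0.3,0,0.6],"rot":[0,0,0],"hand":0},{"linear":[0,0,0],"rot":[0,0,0],"hand":0}]'
python3 - <<'E'
from h import *
np.set_printoptions(precision=4,suppress=True)
print(tip(),monitor.get_obs()['force'])
for n in('scene','side','wrist'):
    s=snap(n,f'pics/{n}22.png'); C=cloud(s); h=cv2.cvtColor(s['image'],cv2.COLOR_RGB2HSV); q=tocase(C)
    g=(h[...,0]>60)&(h[...,0]<95)&(h[...,1]>90)&(C[...,2]>.042)&(C[...,2]<.09)&(abs(q[...,0])<.088)&(abs(q[...,1])<.138)
    P=np.c_[q[g],C[g][:,2]]; A=np.c_[P[:,:2],np.ones(len(P))]; print(n,len(P),np.linalg.lstsq(A,P[:,2],rcond=None)[0],'z front',np.median(P[P[:,0]<-.06][:,2]),'back',np.median(P[P[:,0]>.06][:,2]))
a=cv2.imread('pics/scene22.png')[120:240,170:290];b=cv2.imread('pics/side22.png')[160:280,265:385]
cv2.imwrite('pics/c22.png',np.hstack([cv2.resize(x,(400,400),interpolation=cv2.INTER_CUBIC) for x in(a,b)]))
E
```

```text
clock: 30.92
tool_pos: [0.4544, -0.1275, 0.1968]
orientation: [-105.6, 89.7, -107.6]
force: [-0.1, -0.1, -0.4]
opening: 0.0005
[ 0.4544 -0.1273  0.2318] [-0.1383 -0.1399 -0.4249]
scene 3033 [-0.0017 -0.0017  0.0536] z front 0.0533676605288238 back 0.05320874153808253
side 2749 [-0.0026 -0.0055  0.049 ] z front 0.048947051620109816 back 0.04846758948808694
wrist 9239 [ 0.0071 -0.002   0.0531] z front 0.05246682290957455 back 0.052458111432584664
```

View pics/c22.png

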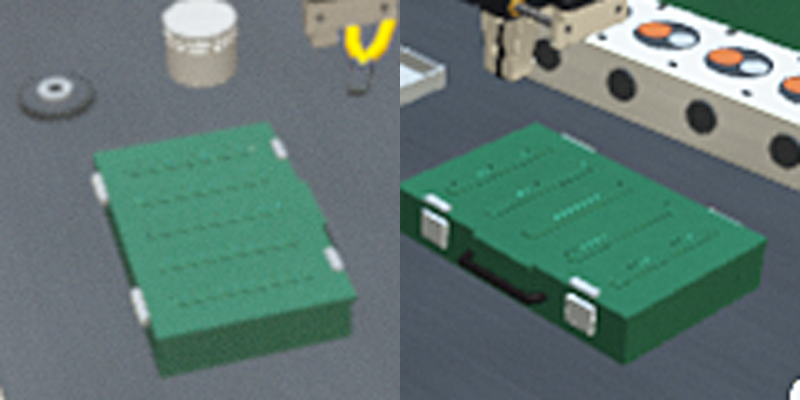

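View pics/scene22.png

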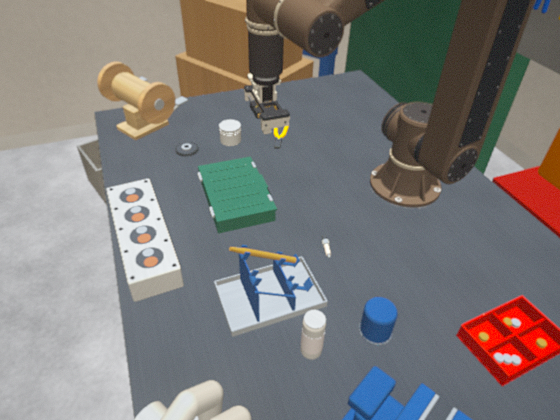

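The lid is flat: the front and back heights agree within 0.5 mm in every view. The drift and the bystanders look undisturbed, and the robot is clear. Handing in.

```bash
python3 -c "
from plant import ticket; print(ticket.close_job())"
```

```text
the job is handed in; nothing more can be done
None
```

The socket set is put away and the lid is shut; I handed the job in at about 31 s on the robot's clock.

**What was done**
- **Bar:** I lifted it off the rack and pressed it home, thick end in the wide (+y) end of the recess. Its shank top measured 37.5 mm and its thick-end top 42 mm; home is 37 and 41 mm.
- **Sockets:** the ones at y = -33 and -99 mm stood proud. I pressed them with closed fingers; they gave way at about 11 N. All four then read the same height, about 42 mm at the top, below the 45 mm rim.
- **Lid:** only then did I bring it down in a slow arc, at about 3 N in the readings between moves. Front and back heights agree within 0.5 mm in all three views.
- **Rest of the bench:** the last scene picture shows the drift and the bystanders undisturbed. I checked this by eye and did not measure it.

**What disagreed or fell short**
- **Finger length:** the fingertips are about 35 mm short of the reported TCP, as all three cameras showed. My first grasp closed in the air above the bar without contact. I corrected for this from then on.
- **Forces at the stops:** after things had seated, the wrist force rose higher than needed: about 48 N at the bar, 21 N and 35 N at the two sockets, and 39 N at the shut lid. The bar was pressed through the fingers holding it; the sockets and lid were pressed with the fingertips.
- **Possible brush of the lid:** its measured lean changed by about 0.02 rad while I worked on the sockets. That is near the measurement noise, so I can't rule out a light touch.

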